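# Sort the material samples, lean the title board and take their picture

### The job

Set up the material samples for their picture and take it: lay every off-white plaster bar in the wooden tray and every black clay block in the grey steel tray, each resting on the tray's floor and none on top of another, and lean the title board on the easel, swatches facing up, square to it and centred, with its lower end behind the front lip and its back on the bar. When all is set, press the camera release to its first click and hold it there for a full second, then press it all the way down and let it up. Leave the mug, tape, bottle and beaker alone.

Things in the scene. Friction and masses are not known exactly. Their poses are not given: they have to be found in the camera images.
- pale0_center (a point): Plain off-white plaster sample bar, 90 x 32 x 24 mm (its x, y, z), about 110 g, lying flat on the bench; it belongs in the wooden tray. Point: centre of the bar (half-way up, 12 mm above its underside); x along its length, z up. May be absent.
- pale1_center (a point): Plain off-white plaster sample bar, 90 x 32 x 24 mm (its x, y, z), about 110 g, lying flat on the bench; it belongs in the wooden tray. Point: centre of the bar (half-way up, 12 mm above its underside); x along its length, z up. May be absent.
- pale2_center (a point): Plain off-white plaster sample bar, 90 x 32 x 24 mm (its x, y, z), about 110 g, lying flat on the bench; it belongs in the wooden tray. Point: centre of the bar (half-way up, 12 mm above its underside); x along its length, z up. May be absent.
- dark0_center (a point): Plain near-black fired-clay sample block, 60 x 44 x 28 mm (its x, y, z), about 130 g, lying flat on the bench; it belongs in the steel tray. Point: centre of the block (half-way up, 14 mm above its underside); x along its length, z up. May be absent.
- dark1_center (a point): Plain near-black fired-clay sample block, 60 x 44 x 28 mm (its x, y, z), about 130 g, lying flat on the bench; it belongs in the steel tray. Point: centre of the block (half-way up, 14 mm above its underside); x along its length, z up. May be absent.
- wood_tray: Shallow plywood tray with a dark wooden strip along each short side's outside, fixed to the bench, outside 140 x 200 mm (its x, y), walls and floor 5 mm thick (inside 130 x 190 mm, floor 5 mm above the bench), rim 40 mm above the bench. Origin: centre of its underside, on the bench.
- steel_tray: Shallower bare grey steel tray, fixed to the bench, outside 140 x 200 mm (its x, y), walls and floor 5 mm thick (inside 130 x 190 mm, floor 5 mm above the bench), rim 26 mm above the bench. Origin: centre of its underside, on the bench.
- board_center (a point): Title board: plywood slab 160 x 64 x 15 mm (its x, y, z), about 110 g, with one pale and one dark swatch inlaid in its upper face; starts flat on the bench, swatches up. Point: its centre, 7.5 mm above its underside; x along its length, z out of the swatch face. Either end may go down.
- easel_rest (a point): Point over the easel where the board's centre lies when the board leans right, 106 mm above the bench; axes are the easel's own (x away from its lip, z up). The board then has its swatches up and towards the robot, its lower end on the plinth against the lip, its underside on the bar, its length rising 30 degrees (0.52 rad) from horizontal towards the easel's +x.
- easel_lip (a point): Small easel fixed to the bench: dark wooden plinth 60 mm high, 110 mm wide (y) and 134 mm deep, steel-topped, with a steel lip across its front (-x side, towards the robot) rising to 82 mm above the bench. Point: middle of the lip's inner face at its top edge.
- easel_bar (a point): The easel's bright round back bar, 12 mm in diameter, along the easel's y, on two posts at y = +-48 mm. Point: middle of the bar, on its axis, 112 mm above the bench.
- release_top (a point): Camera release: fixed black box 70 x 70 x 28 mm with one round metal key, 36 mm across. Point: centre of the key's top, 48 mm above the bench when up; it moves with the key. Two stages: 7 mm of light travel (2 to 3.5 N) to the first click, where it stops; above 7 N it goes on another 6 mm (7 to 10 N) to the bottom, 13 mm in all. Springs back when let go.
- release_first (a joint): The key's first stage: 0 up, 0.007 m at the first click.
- release_second (a joint): The key's second stage: 0 until the first click has been passed, 0.006 m fully pressed.
- mug: Bystander: blue mug with a handle, 70 mm wide, 70 mm tall. Origin: centre of its underside.
- tape: Bystander: cardboard tape core lying flat, 100 mm wide, 24 mm tall. Origin: centre of its underside.
- glue: Bystander: white bottle, 56 mm wide, 150 mm tall. Origin: centre of its underside.
- jar: Bystander: glass beaker, 84 mm wide, 80 mm tall. Origin: centre of its underside.
Things that resemble listed ones, but are neither listed nor needed, are in the scene too. What is shaped like the part that bears pale2_center but blue or orange is not meant.

How it is judged:
By the outcome, as a careful person would: the job done as asked, in the order asked, and still so for the second after the job is handed in, with the robot touching nothing.
Of pale0, pale1, pale2, dark0, dark1 only 4 to 5 are there at a start; the rules pass over those that are not, and their reading is None.
At some moment in a run one of pale0, pale1, pale2, dark0, dark1 may be knocked a few centimetres aside while the robot is not near it.
It also fails if it takes over 192 s, if anything falls off the work surface, if the arm or the gripper's body presses on something with over 40 N, if the wrist force passes 120 N, or if a joint passes its speed limit or range.

### The arm

A 7-joint arm with a two-finger parallel gripper is mounted at the origin on the work surface. World frame = base frame: x ahead of the robot, y to its left, z up, the work surface at z = 0. Lengths are in m, angles in rad, forces in N, time in s.
With the tool pointing down it reaches from about 0.425 to 0.925 m from the base axis. Payload 6.8 kg.
Tool frame: the origin (TCP) lies midway between the tips of the shut fingers; the grasp point (between the pads) lies 19 mm behind it; y points along the fingers, z is the direction in which the jaws open and shut, and the axes are right-handed (so a half turn about y gives the same grasp; the last joint's range is limited). The gripper opens to 85 mm and grips with 20 to 120 N. Pads are 22 mm wide; open, the fingers measure 114 mm over their backs; the gripper's body (76 mm by 85 mm) begins 54 mm behind the grasp point. The pads swing forward as they close: fully open they stand 13 mm farther back than shut.
Start: joints at [1.167, 0.477, 0.022, 1.555, -0.011, 1.109, -0.083], TCP at [0.197, -0.646, 0.231] pointing down, gripper open.
Joint ranges: [-2.96, 2.96], [-0.34, 2.1], [-1.41, 1.46], [0.24, 2.44], [-1.37, 4.51], [0.17, 1.92], [-2.96, 2.96]. Speed limits (rad/s): [2.39, 2.39, 3.14, 3.14, 3.14, 3.14, 3.14].

### API

Orientations are given as a unit quaternion [w, x, y, z].
In Python, from station import bot gives the robot as it stands. The module is installed in compiled form; this text tells all that it offers.
- The arm moves only by the shell command python3 -m crank 'ROWS' [FORCE]. ROWS is JSON, a list of rows, each an object with "linear": the shift along the tool's x, y, z in m, a list of three; "dr": the turn, a rotation vector about the tool's x, y, z in degrees, a list of three; "hand": the gripper command: -1 is shut, 1 is fully open, values between are in proportion. A call has 1 to 10 rows; each row is the pose to reach, as a shift and turn from the pose commanded when the call began, along the tool's axes at that moment; what a row does not reach only later rows make up. A row lasts 1/12 s, in which the tool goes at most 41.7 mm and 7.16 degrees, less where a joint would pass 70% of its speed; a pose out of reach is approached as far as the arm can. A call with a gripper value outside its range is refused whole. The fingers move at their own pace and stop on an object; FORCE is the grip in N (left out, the last holds). Time passes only in rows, so rows that repeat a pose let the fingers close. It gives the time, the measured TCP pose, the force and the opening at its end, in the units of the state.
- bot.get_obs(): the state, without advancing time (a new reading comes with each control period).
- bot.read_camera(name): name is "side" or "top" or "wrist"; returns the picture (400x640x3 uint8, blue, green, red); there is no depth.
- bot.camera_params(name): a dict with "K" (3x3 intrinsics, pixels), "k1" (the pictures are not rectified: a ray, as slopes to the right and down, at radius r is drawn at 1 + k1 r^2 times it, then the intrinsics apply), "R" (3x3) and "t" (3): a world point X has camera coordinates R X + t; the wrist camera has in their place "hand_eye" (4x4, takes a point from camera to tool coordinates, whose origin is the TCP and whose axes are the tool frame's). Camera axes: x right, y down, z forward; pixel columns grow to the right and rows downward; lengths in m; the calibration is good to about 2 mm. A picture is of the moment at which its call begins: read the wrist's pose just before it. camera_params takes no time and is no camera call.
- bot.hand_in(): hands the job in, once; it reports no verdict.
Trained networks look in the newest picture that a camera, given by its name, has taken for a name from the list of things; names that differ only in an ending like _2 or _b are one class to them, and where a whole thing is asked for, a point or a joint stands for the part that bears it (a point fixed in the world has none). Each returns a list of dicts, best first, with "score" (0 to 1); they miss things now and then, are a little off and sometimes report something else, mostly with a low value. They report only what shows in the picture. A call takes as long as a camera call. They do not tell look-alikes from the thing itself.
- bot.search_frame(camera, target): "extent" ([left, top, right, bottom] in pixels, round what is visible of it).
- bot.cut_out(camera, target): "pixels" (400x640 bool, what is visible of it) and "extent" ([left, top, right, bottom] in pixels, round what is visible of it).
- bot.place_of(camera, target): "xy" ([column, row] in pixels: a listed point, or the origin of a listed thing).
The state is a dict: "t": time; "q": joint angles; "joint_vel": joint speeds; "joint_torque": joint torques, N m; "eef_pos": TCP position; "tool_rot": TCP orientation; "contact_force": force on the tool from outside, world axes, zero at the start; "torque": the same for the moment, N m; "gripper_width": opening from 0.0 (shut) to 1.0 (fully open).
Only numpy, scipy, OpenCV 4.12 (cv2) and the standard library are available. Lean on these libraries where they do the work, as an engineer would, in place of code of your own. Each camera call takes 0.05 s, during which the arm holds its last target. There are 200 camera calls.

## Working session

There is one attempt and no reset: what is moved stays moved. The work goes in short steps, Python scripts to look and compute and a shell command to move; the robot and the scene stay as the last step left them, time stands still between calls to the robot, and variables do not carry over. Pictures are saved under pics/ and viewed, about 12 in all and at most 16, crops included, and the job is handed in when it is done.

```bash
ls; mkdir -p pics; cat > h.py <<'E'
import numpy as np, cv2
from station import bot
from scipy.spatial.transform import Rotation as Ro
def tool():
    o=bot.get_obs(); w,x,y,z=o['tool_rot']; return Ro.from_quat([x,y,z,w]).as_matrix(), np.array(o['eef_pos'])
def cam(n,RT=None):
    p=bot.camera_params(n); K=np.array(p['K']); k1=p['k1']
    if n=='wrist':
        R0,p0=RT or tool(); H=np.array(p['hand_eye']); Rw=R0@H[:3,:3]; c=R0@H[:3,3]+p0
    else:
        Rw=np.array(p['R']).T; c=-Rw@np.array(p['t'])
    return K,k1,Rw,c
def ray(C,px):
    K,k1,Rw,c=C
    u=cv2.undistortPoints(np.array([[px]],float),K,np.array([k1,0,0,0,0.]))[0,0]
    return c,Rw@np.array([u[0],u[1],1])
def at_z(C,px,z):
    c,d=ray(C,px); return c+d*(z-c[2])/d[2]
def proj(C,X):
    K,k1,Rw,c=C; X=np.atleast_2d(X); R=Rw.T
    return cv2.projectPoints(X.astype(float),cv2.Rodrigues(R)[0],-R@c,K,np.array([k1,0,0,0,0.]))[0][:,0]
E
python3 - <<'E'
from h import *
for n in ['top','side']:
    im=bot.read_camera(n); cv2.imwrite(f'pics/{n}0.png',im); p=cam(n); print(n,p[3],p[0][0,0],p[1])
R0,p0=tool(); print(R0.round(3),p0); print(bot.camera_params('wrist')['hand_eye'])
im=bot.read_camera('wrist');cv2.imwrite('pics/w0.png',im)
E
```

```text
pics
top [ 0.30772353 -0.02727641  1.14695   ] 379.7110345926385 -0.051398172530890164
side [-0.3693038   0.82091198  0.94644974] 410.0869895049606 -0.06788516050167932
[[-0.957 -0.001  0.292]
 [-0.292  0.002 -0.957]
 [ 0.    -1.    -0.002]] [ 0.19662264 -0.64517346  0.23041658]
[[ 4.78880491e-04  9.47325461e-01  3.20272136e-01 -8.22768292e-02]
 [ 1.70412167e-04 -3.20272245e-01  9.47325530e-01 -1.42027976e-01]
 [ 9.99999871e-01 -3.99077446e-04 -3.14807915e-04 -1.17640032e-03]
 [ 0.00000000e+00  0.00000000e+00  0.00000000e+00  1.00000000e+00]]
```

View pics/top0.png

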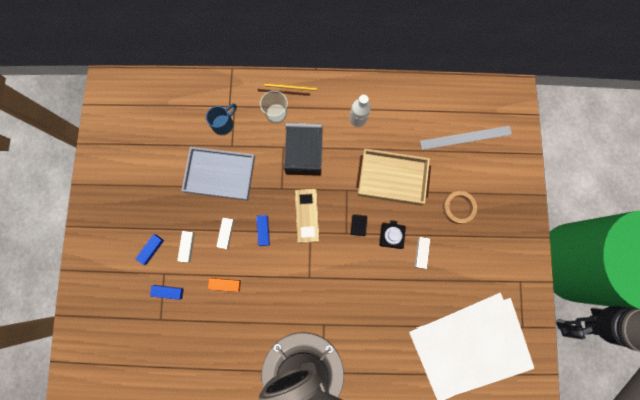

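View pics/side0.png

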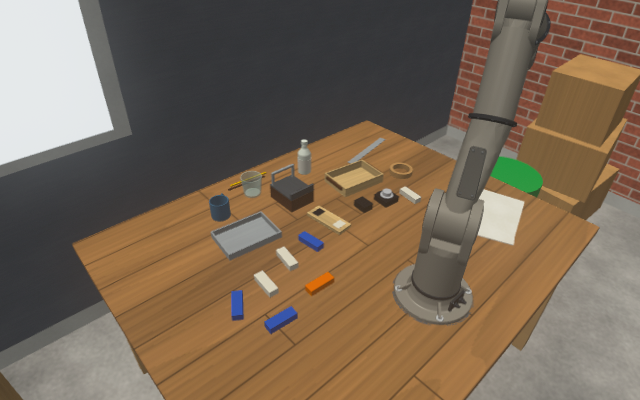

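```bash
python3 - <<'E'
from h import *
C=cam('top'); Z=dict(pale0_center=.012,dark0_center=.014,wood_tray=0,steel_tray=0,board_center=.0075,easel_rest=.106,easel_lip=.082,easel_bar=.112,release_top=.048,mug=0,tape=0,glue=0,jar=0)
for n in ['top','side']:
  bot.read_camera(n); C=cam(n)
  for k,z in Z.items():
    for r in bot.place_of(n,k)[:6]:
        print(n,k,round(r['score'],2),np.round(r['xy']),at_z(C,r['xy'],z).round(3)[:2])
print(bot.get_obs()['t'])
E
```

```text
top pale0_center 0.97 [419. 252.] [ 0.355 -0.337]
top pale0_center 0.73 [308. 214.] [ 0.46  -0.003]
top dark0_center 0.44 [308. 213.] [ 0.462 -0.002]
top wood_tray 0.88 [390. 182.] [ 0.569 -0.254]
top wood_tray 0.5 [276. 113.] [0.787 0.106]
top steel_tray 0.7 [215. 177.] [0.571 0.287]
top steel_tray 0.59 [222. 120.] [0.76  0.281]
top board_center 0.86 [308. 214.] [ 0.462 -0.004]
top easel_rest 0.93 [303. 140.] [0.663 0.015]
top easel_rest 0.38 [186. 248.] [0.348 0.325]
top easel_lip 0.72 [301. 165.] [0.593 0.019]
top easel_bar 0.71 [304. 127.] [0.698 0.012]
top easel_bar 0.51 [301. 164.] [0.589 0.016]
top release_top 0.7 [360. 224.] [ 0.429 -0.156]
top release_top 0.53 [394. 232.] [ 0.409 -0.256]
top mug 0.94 [224. 124.] [0.746 0.274]
top tape 0.93 [459. 211.] [ 0.482 -0.468]
top glue 0.96 [357. 116.] [ 0.782 -0.152]
top jar 0.66 [275. 112.] [0.788 0.11 ]
top jar 0.17 [226. 235.] [0.392 0.242]
side pale0_center 0.6 [385. 188.] [ 0.448 -0.309]
side pale0_center 0.57 [410. 192.] [ 0.361 -0.359]
side pale0_center 0.46 [259. 191.] [0.763 0.089]
side wood_tray 0.66 [353. 183.] [ 0.572 -0.248]
side steel_tray 0.72 [265. 285.] [0.358 0.356]
side steel_tray 0.55 [246. 237.] [0.577 0.277]
side board_center 0.9 [326. 220.] [0.458 0.009]
side board_center 0.72 [386. 186.] [ 0.456 -0.327]
side board_center 0.66 [305. 170.] [ 0.767 -0.153]
side easel_rest 0.55 [286. 175.] [0.67  0.026]
side easel_lip 0.95 [303. 191.] [0.573 0.023]
side easel_bar 0.56 [282. 168.] [0.711 0.011]
side release_top 0.55 [281. 169.] [ 0.787 -0.04 ]
side release_top 0.51 [388. 189.] [ 0.405 -0.268]
side mug 0.62 [246. 239.] [0.573 0.282]
side tape 0.7 [401. 172.] [ 0.492 -0.469]
side glue 0.21 [398. 172.] [ 0.498 -0.454]
side jar 0.59 [220. 218.] [0.727 0.291]
side jar 0.57 [255. 192.] [0.784 0.096]
side jar 0.28 [301. 188.] [ 0.681 -0.058]
1.55
```

The top view shows off-white bars at (185,247), (225,233) and (423,253), and a black block at (359,225). Possible mix-ups are:
- blue bars at (149,249), (263,230) and (166,292)
- an orange bar at (224,285)
- the release box at (393,235), black like the block
- the white paper at (470,345)
- the dark easel plinth at (303,148)

I choose the three white bars and the small black block. I'll check them in a crop and measure them by colour.

```bash
cat >> h.py <<'E'
def blobs(im,kind,C,ztop,amin,amax):
    hsv=cv2.cvtColor(im,cv2.COLOR_BGR2HSV)
    if kind=='pale': m=(hsv[...,1]<50)&(hsv[...,2]>195)
    else: m=(hsv[...,2]<45)
    m=cv2.morphologyEx(m.astype(np.uint8),cv2.MORPH_OPEN,np.ones((2,2)))
    n,l,st,ce=cv2.connectedComponentsWithStats(m)
    out=[]
    for i in range(1,n):
        if not amin<st[i,4]<amax: continue
        ys,xs=np.where(l==i)
        W=np.array([at_z(C,(x,y),ztop)[:2] for x,y in zip(xs,ys)])
        c,(a,b),th=cv2.minAreaRect((W*1000).astype(np.float32))
        if a<b: a,b,th=b,a,th+90
        out.append((np.round(ce[i]),W.mean(0).round(4),np.round(c).astype(int),round(a),round(b),round((th+90)%180-90)))
    return out
E
python3 - <<'E'
from h import *
im=cv2.imread('pics/top0.png'); C=cam('top')
for k,z in [('pale',.024),('dark',.028)]:
    for b in blobs(im,k,C,z,40,1500): print(k,*b)
cv2.imwrite('pics/c1.png',cv2.resize(im[90:300,130:480],None,fx=2.28,fy=2.28,interpolation=cv2.INTER_CUBIC))
E
```

```text
pale [608.  98.] [ 0.8647 -0.9779] [ 865 -977] 31 21 -8
pale [360. 104.] [ 0.813  -0.1591] [ 813 -160] 66 31 -36
pale [574. 104.] [ 0.8372 -0.8556] [ 839 -856] 41 17 -87
pale [276. 113.] [0.7778 0.1041] [776 102] 50 27 -89
pale [576. 113.] [ 0.8075 -0.8603] [ 807 -861] 33 23 -21
pale [562. 141.] [ 0.7112 -0.8008] [ 713 -805] 153 105 -72
pale [607. 130.] [ 0.7535 -0.9573] [ 751 -956] 36 29 -32
pale [ 17. 140.] [0.6731 0.9342] [674 932] 36 27 74
pale [585. 176.] [ 0.5989 -0.8671] [ 595 -872] 210 127 -54
pale [ 60. 211.] [0.4494 0.7558] [452 751] 96 57 -25
pale [571. 209.] [ 0.4937 -0.8111] [ 495 -809] 91 51 36
pale [225. 234.] [0.3944 0.2395] [394 240] 89 31 -9
pale [309. 232.] [ 0.4043 -0.0073] [404  -7] 39 32 -88
pale [394. 236.] [ 0.3995 -0.2614] [ 399 -261] 48 42 0
pale [186. 247.] [0.3517 0.355 ] [352 355] 89 33 -4
pale [424. 254.] [ 0.3497 -0.3479] [ 350 -348] 89 31 -8
dark [428.   1.] [ 1.1893 -0.3896] [1188 -389] 49 12 -87
dark [304. 172.] [0.5855 0.0124] [586  13] 101 15 88
dark [306. 200.] [0.5015 0.0014] [502   1] 27 21 -88
dark [359. 226.] [ 0.4263 -0.1571] [ 426 -156] 54 41 0
dark [391. 236.] [ 0.3989 -0.252 ] [ 402 -257] 74 68 -6
dark [607. 324.] [ 0.1529 -0.8909] [ 157 -890] 141 112 76
dark [571. 329.] [ 0.1377 -0.7764] [ 138 -774] 71 51 90
dark [288. 382.] [-0.0158  0.0393] [-16  39] 123 28 -67
```

View pics/c1.png

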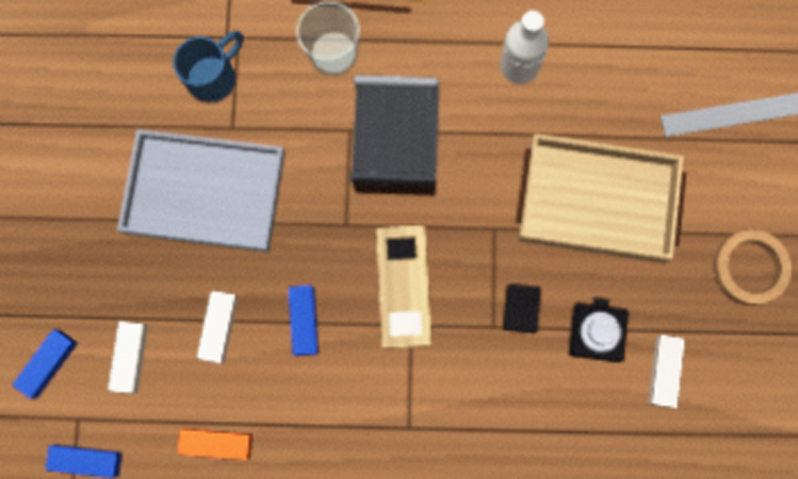

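The crop confirms white bars at crop (126,357), (216,327) and (668,371), and a black block at (522,308) that is distinct from the release box at (599,330). There's no second black block. Next I'll measure the trays.

```bash
cat >> h.py <<'E'
def go(p,yaw=None,pitch=0,frm=None):
    """shift/turn (tool axes) to TCP p, tool down, tool x at world yaw; print"""
    R0,p0=frm or tool()
    s="lin %s mm"%((R0.T@(np.array(p)-p0))*1000).round(1)
    if yaw is not None:
        y=np.radians(yaw); b=np.radians(pitch)
        x=np.array([np.cos(y),np.sin(y),0]); yy=np.array([0,0,-1.]); zz=np.cross(x,yy)
        R=np.stack([x,yy,zz],1)@Ro.from_rotvec([0,0,b]).as_matrix()
        s+=" dr %s"%Ro.from_matrix(R0.T@R).as_rotvec(degrees=True).round(1)
    print(s)
E
python3 - <<'E'
from h import *
C=cam('top')
for nm,z,cs in [('steel',.026,[(137,131),(283,148),(268,248),(119,230)]),('wood',.040,[(535,136),(683,156),(672,258),(520,239)]),('easel lip',.082,[(352,182),(437,184)]),('boxtop',.028,[(573,303),(628,305),(625,361),(570,357)]),('board',.015,[(376,228),(427,226),(431,346),(379,347)])]:
    W=np.array([at_z(C,(x/2.28+130,y/2.28+90),z)[:2] for x,y in cs])
    print(nm,W.mean(0).round(4),[ (round(np.linalg.norm(d)*1000),round(np.degrees(np.arctan2(d[1],d[0])),1)) for d in np.roll(W,-1,0)-W])
print(bot.get_obs()['eef_pos'])
go([.35,-.348,.2],172)
go([.35,-.348,.2],-98)
E
```

```text
steel [0.579 0.272] [(201, np.float64(-95.7)), (137, np.float64(174.7)), (201, np.float64(84.4)), (138, np.float64(-5.3))]
wood [ 0.5771 -0.2604] [(199, np.float64(-96.5)), (139, np.float64(172.3)), (199, np.float64(84.1)), (141, np.float64(-8.0))]
easel lip [0.5783 0.0123] [(108, np.float64(-90.1)), (108, np.float64(89.9))]
boxtop [ 0.4009 -0.2559] [(72, np.float64(-90.8)), (73, np.float64(176.0)), (71, np.float64(87.0)), (70, np.float64(-3.5))]
board [ 0.4559 -0.0007] [(68, np.float64(-86.4)), (159, np.float64(-176.9)), (68, np.float64(92.4)), (158, np.float64(3.3))]
[ 0.19679338 -0.64568783  0.23131591]
lin [-233.3   31.3 -240.1] mm dr [-0.  24.9 -0. ]
lin [-233.3   31.3 -240.1] mm dr [ -0.  -65.1  -0. ]
```

```bash
python3 -m crank '[{"linear":[-0.233,0.031,-0.24],"dr":[0,24.9,0],"hand":0.22},{"linear":[-0.233,0.031,-0.24],"dr":[0,24.9,0],"hand":0.22},{"linear":[-0.233,0.031,-0.24],"dr":[0,24.9,0],"hand":0.22},{"linear":[-0.233,0.031,-0.24],"dr":[0,24.9,0],"hand":0.22},{"linear":[-0.233,0.031,-0.24],"dr":[0,24.9,0],"hand":0.22},{"linear":[-0.233,0.031,-0.24],"dr":[0,24.9,0],"hand":0.22},{"linear":[-0.233,0.031,-0.24],"dr":[0,24.9,0],"hand":0.22},{"linear":[-0.233,0.031,-0.24],"dr":[0,24.9,0],"hand":0.22},{"linear":[-0.233,0.031,-0.24],"dr":[0,24.9,0],"hand":0.22},{"linear":[-0.233,0.031,-0.24],"dr":[0,24.9,0],"hand":0.22}]' 40
cat >> h.py <<'E'
def wlook(kind,ztop,name=None,amin=300,amax=60000):
    RT=tool(); im=bot.read_camera('wrist'); C=cam('wrist',RT)
    if name: cv2.imwrite('pics/'+name+'.png',im)
    for b in blobs(im,kind,C,ztop,amin,amax): print(kind,*b)
    return im,C
E
python3 - <<'E'
from h import *
wlook('pale',.024,'w1'); print(tool())
go([.35,-.348,.006],172)
E
```

```text
t: 2.38
eef_pos: [0.3513, -0.3456, 0.2004]
tool_rot: [-0.047, 0.047, 0.706, -0.705]
contact_force: [-0.3, -0.2, 0.6]
gripper_width: 0.607
pale [326. 174.] [ 0.3527 -0.3453] [ 351 -345] 86 29 -8
pale [ 12. 168.] [ 0.4055 -0.016 ] [407 -12] 38 30 -85
pale [523. 301.] [ 0.164  -0.5626] [ 160 -581] 255 131 51
pale [361. 344.] [ 0.1295 -0.3599] [ 119 -364] 89 78 -67
pale [448. 385.] [ 0.0418 -0.4708] [  47 -479] 67 55 -5
(array([[-9.90702751e-01,  3.11920081e-04, -1.36043972e-01],
       [ 1.36043830e-01, -4.39206573e-04, -9.90702722e-01],
       [-3.68771481e-04, -9.99999855e-01,  3.92688358e-04]]), array([ 0.35019791, -0.34774697,  0.20055683]))
lin [  0.2 194.6   0.2] mm dr [-0.   0.2 -0. ]
```

View pics/w1.png

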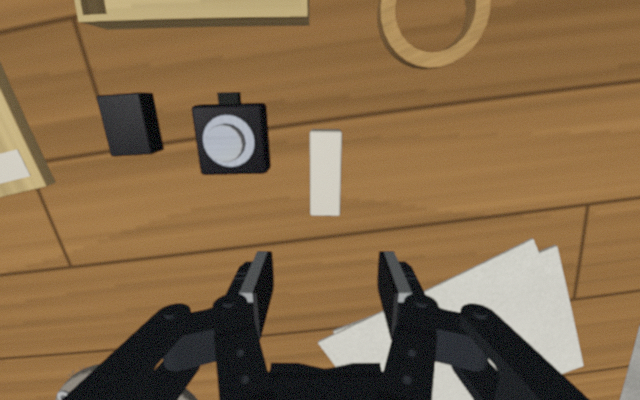

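The wrist view shows the bar at (326,174) and agrees with the top camera. The block is at (130,124) and the release at (232,138). Grasping now.

```bash
python3 -m crank '[{"linear":[0,0.1,-0.002],"dr":[0,0,0],"hand":0.22},{"linear":[0,0.1,-0.002],"dr":[0,0,0],"hand":0.22},{"linear":[0,0.1,-0.002],"dr":[0,0,0],"hand":0.22},{"linear":[0,0.17,-0.002],"dr":[0,0,0],"hand":0.22},{"linear":[0,0.17,-0.002],"dr":[0,0,0],"hand":0.22},{"linear":[0,0.194,-0.002],"dr":[0,0,0],"hand":0.22},{"linear":[0,0.194,-0.002],"dr":[0,0,0],"hand":0.22},{"linear":[0,0.194,-0.002],"dr":[0,0,0],"hand":0.22}]'
python3 -m crank '[{"linear":[0,0,0],"dr":[0,0,0],"hand":-1},{"linear":[0,0,0],"dr":[0,0,0],"hand":-1},{"linear":[0,0,0],"dr":[0,0,0],"hand":-1},{"linear":[0,0,0],"dr":[0,0,0],"hand":-1},{"linear":[0,0,0],"dr":[0,0,0],"hand":-1},{"linear":[0,0,0],"dr":[0,0,0],"hand":-1}]' 40
python3 -m crank '[{"linear":[0,-0.15,0],"dr":[0,0,0],"hand":-1},{"linear":[0,-0.15,0],"dr":[0,0,0],"hand":-1},{"linear":[0,-0.15,0],"dr":[0,0,0],"hand":-1},{"linear":[0,-0.15,0],"dr":[0,0,0],"hand":-1},{"linear":[0,-0.15,0],"dr":[0,0,0],"hand":-1}]'
python3 - <<'E'
from h import *
go([.570,-.316,.155],173)
E
```

```text
t: 3.1
eef_pos: [0.3486, -0.3473, 0.0057]
tool_rot: [-0.051, 0.049, 0.706, -0.705]
contact_force: [-0.4, -0.0, 0.2]
gripper_width: 0.611
t: 3.6
eef_pos: [0.3509, -0.3476, 0.0081]
tool_rot: [0.048, -0.05, -0.705, 0.706]
contact_force: [-1.4, -0.3, 8.3]
gripper_width: 0.36
t: 4.02
eef_pos: [0.3529, -0.3487, 0.1627]
tool_rot: [0.046, -0.053, -0.703, 0.708]
contact_force: [1.1, -0.2, -1.6]
gripper_width: 0.364
lin [-210.4    9.4  -62.6] mm dr [-0.3 -1.  -0.6]
```

```bash
cat >> h.py <<'E'
def avg(n=6):
    Q=[];P=[]
    for i in range(n):
        if i: bot.read_camera('side')
        o=bot.get_obs(); w,x,y,z=o['tool_rot']; Q.append([x,y,z,w]); P.append(o['eef_pos'])
    return Ro.from_quat(Q).mean().as_matrix(),np.mean(P,0)
E
python3 -m crank '[{"linear":[-0.212,0,-0.061],"dr":[0,-1,0],"hand":-1},{"linear":[-0.212,0,-0.061],"dr":[0,-1,0],"hand":-1},{"linear":[-0.212,0,-0.061],"dr":[0,-1,0],"hand":-1},{"linear":[-0.212,0,-0.061],"dr":[0,-1,0],"hand":-1},{"linear":[-0.212,0,-0.061],"dr":[0,-1,0],"hand":-1},{"linear":[-0.212,0,-0.061],"dr":[0,-1,0],"hand":-1},{"linear":[-0.212,0,-0.061],"dr":[0,-1,0],"hand":-1},{"linear":[-0.212,0,-0.061],"dr":[0,-1,0],"hand":-1}]'
python3 - <<'E'
from h import *
A=avg(4);print(A[1]); go([.570,-.316,.014],173,0,A)
RT=A; im=bot.read_camera('wrist'); cv2.imwrite('pics/w2.png',im)
E
```

```text
t: 4.68
eef_pos: [0.5681, -0.3144, 0.1553]
tool_rot: [-0.043, 0.042, 0.706, -0.706]
contact_force: [0.1, -0.2, -1.6]
gripper_width: 0.357
[ 0.56693308 -0.31544111  0.1556058 ]
lin [ -3.4 141.6   0.2] mm dr [-0.   0.   0.1]
```

View pics/w2.png

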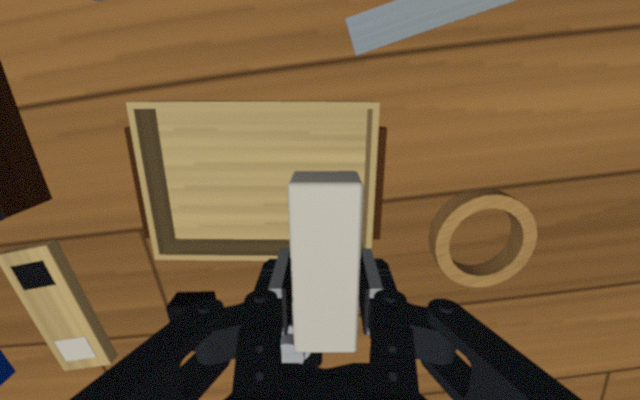

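```bash
python3 - <<'E'
from h import *
A=avg(3); C=cam('wrist',A)
W=np.array([at_z(C,p,.04)[:2] for p in [(128,103),(379,101),(374,259),(154,261)]])
print(W.round(4),W.mean(0)); print([(round(np.linalg.norm(d)*1000),round(np.degrees(np.arctan2(d[1],d[0])),1)) for d in np.roll(W,-1,0)-W])
# held bar vs TCP: top-face corners 24mm
T=A[1][2]-.006+.024
print(np.array([at_z(C,p,T)[:2]-A[1][:2] for p in [(290,182),(361,182),(357,352),(293,352)]]).round(4))
E
```

```text
[[ 0.6607 -0.1696]
 [ 0.6368 -0.366 ]
 [ 0.4988 -0.3517]
 [ 0.5213 -0.149 ]] [ 0.5794208  -0.25909948]
[(198, np.float64(-96.9)), (139, np.float64(174.1)), (204, np.float64(83.7)), (141, np.float64(-8.4))]
[[ 0.049   0.0093]
 [ 0.0454 -0.0192]
 [-0.0415 -0.0097]
 [-0.0376  0.0218]]
```

```bash
python3 -m crank '[{"linear":[-0.002,0.1,0],"dr":[0,0,0],"hand":-1},{"linear":[-0.002,0.1,0],"dr":[0,0,0],"hand":-1},{"linear":[-0.002,0.1,0],"dr":[0,0,0],"hand":-1},{"linear":[-0.002,0.125,0],"dr":[0,0,0],"hand":-1},{"linear":[-0.002,0.135,0],"dr":[0,0,0],"hand":-1},{"linear":[-0.002,0.141,0],"dr":[0,0,0],"hand":-1},{"linear":[-0.002,0.141,0],"dr":[0,0,0],"hand":-1},{"linear":[-0.002,0.141,0],"dr":[0,0,0],"hand":-1}]'
python3 -m crank '[{"linear":[0,0,0],"dr":[0,0,0],"hand":-0.09},{"linear":[0,0,0],"dr":[0,0,0],"hand":-0.09},{"linear":[0,0,0],"dr":[0,0,0],"hand":-0.09},{"linear":[0,0,0],"dr":[0,0,0],"hand":-0.09}]'
python3 -m crank '[{"linear":[0,-0.186,0],"dr":[0,0,0],"hand":-0.09},{"linear":[0,-0.186,0],"dr":[0,0,0],"hand":-0.09},{"linear":[0,-0.186,0],"dr":[0,0,0],"hand":-0.09},{"linear":[0,-0.186,0],"dr":[0,0,0],"hand":-0.09},{"linear":[0,-0.186,0],"dr":[0,0,0],"hand":0.2},{"linear":[0,-0.186,0],"dr":[0,0,0],"hand":0.2}]'
python3 - <<'E'
from h import *
im=bot.read_camera('top'); C=cam('top')
for k,z in [('pale',.024),('dark',.028)]:
    for b in blobs(im,k,C,z,40,1500):
        if .3<b[1][0]<.7 and abs(b[1][1])<.5: print(k,*b)
A=avg(3); print(A[1]); go([.384,.231,.2],172,0,A); go([.352,.355,.2],176,0,A)
E
```

```text
t: 5.65
eef_pos: [0.571, -0.3159, 0.0164]
tool_rot: [0.042, -0.044, -0.706, 0.706]
contact_force: [0.4, -0.4, -0.7]
gripper_width: 0.364
t: 5.98
eef_pos: [0.571, -0.3156, 0.0163]
tool_rot: [0.042, -0.043, -0.706, 0.706]
contact_force: [-0.4, -0.7, -0.2]
gripper_width: 0.453
t: 6.48
eef_pos: [0.5735, -0.3169, 0.2084]
tool_rot: [0.039, -0.047, -0.704, 0.707]
contact_force: [0.5, -0.1, 0.4]
gripper_width: 0.598
pale [412. 180.] [ 0.5713 -0.3189] [ 572 -318] 91 34 -7
pale [225. 234.] [0.3944 0.2394] [394 240] 89 32 -8
pale [309. 232.] [ 0.4042 -0.0072] [404  -7] 39 32 -88
pale [394. 236.] [ 0.3995 -0.2604] [ 399 -260] 47 45 -45
pale [186. 247.] [0.3518 0.3549] [352 355] 90 33 -5
dark [435. 154.] [ 0.6523 -0.3885] [ 643 -388] 105 89 -53
dark [304. 172.] [0.5856 0.0125] [586  13] 101 15 89
dark [306. 200.] [0.5014 0.0019] [501   1] 27 18 -89
dark [359. 226.] [ 0.4263 -0.1572] [ 426 -158] 54 39 0
dark [391. 236.] [ 0.3991 -0.252 ] [ 402 -257] 73 68 -7
dark [443. 252.] [ 0.3539 -0.4038] [ 350 -401] 129 52 -59
[ 0.57091899 -0.31563855  0.20286435]
lin [ 251.7    1.7 -520. ] mm dr [-0.   1.  -0.2]
lin [ 298.5    1.5 -639.2] mm dr [-0.1 -3.  -0.2]
```

```bash
python3 - <<'E'
from h import *
A=tool(); go([.426,-.157,.2],178,0,([*avg(3)]))
E
```

```text
lin [ 161.7    0.6 -139.5] mm dr [ 0.  -4.9  0.1]
```

```bash
python3 -m crank '[{"linear":[0.162,0,-0.139],"dr":[0,-5,0],"hand":0.41},{"linear":[0.162,0,-0.139],"dr":[0,-5,0],"hand":0.41},{"linear":[0.162,0,-0.139],"dr":[0,-5,0],"hand":0.41},{"linear":[0.162,0,-0.139],"dr":[0,-5,0],"hand":0.41},{"linear":[0.162,0,-0.139],"dr":[0,-5,0],"hand":0.41},{"linear":[0.162,0,-0.139],"dr":[0,-5,0],"hand":0.41},{"linear":[0.162,0,-0.139],"dr":[0,-5,0],"hand":0.41},{"linear":[0.162,0,-0.139],"dr":[0,-5,0],"hand":0.41}]'
python3 - <<'E'
from h import *
A=avg(4); im=bot.read_camera('wrist'); C=cam('wrist',A); cv2.imwrite('pics/w3.png',im)
for r in bot.place_of('wrist','dark0_center')[:3]: print(r['score'],r['xy'],at_z(C,r['xy'],.014))
for b in blobs(im,'dark',C,.028,300,60000): print(*b)
for r in bot.place_of('wrist','board_center')[:2]: print(r['score'],r['xy'],at_z(C,r['xy'],.0075))
for r in bot.place_of('wrist','release_top')[:2]: print(r['score'],r['xy'],at_z(C,r['xy'],.048))
go([.426,-.157,.008],178,0,A)
E
```

```text
t: 7.4
eef_pos: [0.4265, -0.1581, 0.201]
tool_rot: [0.012, -0.012, -0.707, 0.707]
contact_force: [0.6, -0.3, -0.6]
gripper_width: 0.701
[119.  11.] [0.5872 0.0217] [587  29] 143 19 89
[323. 173.] [ 0.4306 -0.1553] [ 431 -156] 60 41 -4
[403. 186.] [ 0.4145 -0.2375] [ 408 -252] 79 69 -6
[325. 356.] [ 0.1892 -0.1492] [ 222 -151] 742 230 88
0.62 [176.6, 151.5] [4.55545565e-01 3.33675696e-04 7.50000000e-03]
0.9 [423.0, 202.9] [ 0.40253714 -0.25325015  0.048     ]
lin [  1.2 193.   -1.6] mm dr [-0.  0. -0.]
```

View pics/w3.png

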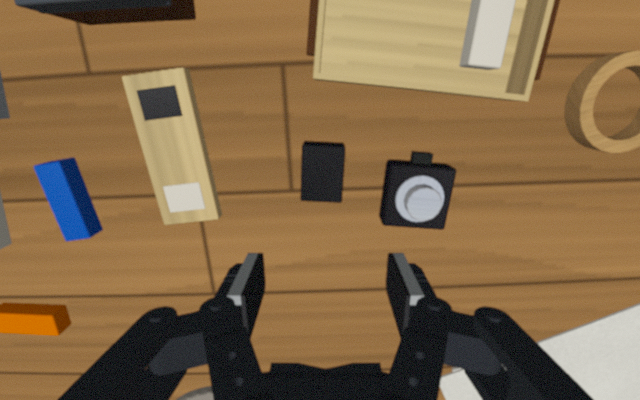

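The block is at (323,173), upright and clear of the release at (420,200). The board is at (170,145).

```bash
python3 -m crank '[{"linear":[-0.003,0.1,-0.0025],"dr":[0,1.5,0],"hand":0.41},{"linear":[-0.003,0.1,-0.0025],"dr":[0,1.5,0],"hand":0.41},{"linear":[-0.003,0.1,-0.0025],"dr":[0,1.5,0],"hand":0.41},{"linear":[-0.003,0.16,-0.0025],"dr":[0,1.5,0],"hand":0.41},{"linear":[-0.003,0.18,-0.0025],"dr":[0,1.5,0],"hand":0.41},{"linear":[-0.003,0.191,-0.0025],"dr":[0,1.5,0],"hand":0.41},{"linear":[-0.003,0.191,-0.0025],"dr":[0,1.5,0],"hand":0.41},{"linear":[-0.003,0.191,-0.0025],"dr":[0,1.5,0],"hand":0.41}]'
python3 -m crank '[{"linear":[0,0,0],"dr":[0,0,0],"hand":-1},{"linear":[0,0,0],"dr":[0,0,0],"hand":-1},{"linear":[0,0,0],"dr":[0,0,0],"hand":-1},{"linear":[0,0,0],"dr":[0,0,0],"hand":-1},{"linear":[0,0,0],"dr":[0,0,0],"hand":-1}]' 40
python3 -m crank '[{"linear":[0,-0.19,0],"dr":[0,0,0],"hand":-1},{"linear":[0,-0.19,0],"dr":[0,0,0],"hand":-1},{"linear":[0,-0.19,0],"dr":[0,0,0],"hand":-1},{"linear":[0,-0.19,0],"dr":[0,0,0],"hand":-1},{"linear":[0,-0.19,0],"dr":[0,0,0],"hand":-1},{"linear":[0,-0.19,0],"dr":[0,0,0],"hand":-1}]'
python3 - <<'E'
from h import *
A=avg(4); print(A[1]); go([.579,.272,.2],174.5,0,A)
E
```

```text
t: 8.42
eef_pos: [0.4294, -0.1555, 0.0099]
tool_rot: [-0.022, 0.021, 0.707, -0.707]
contact_force: [-0.3, 0.1, -0.4]
gripper_width: 0.704
t: 8.83
eef_pos: [0.4308, -0.1558, 0.0118]
tool_rot: [0.02, -0.023, -0.706, 0.707]
contact_force: [-1.1, 0.4, 8.0]
gripper_width: 0.508
t: 9.33
eef_pos: [0.4328, -0.1564, 0.2065]
tool_rot: [0.017, -0.025, -0.706, 0.708]
contact_force: [1.5, -0.5, -1.9]
gripper_width: 0.5
[ 0.4306674  -0.15584286  0.20291516]
lin [-122.2    3.  -436. ] mm dr [-0.1  2.  -0.3]
```

```bash
python3 -m crank '[{"linear":[-0.122,0.003,-0.436],"dr":[0,2,0],"hand":-1},{"linear":[-0.122,0.003,-0.436],"dr":[0,2,0],"hand":-1},{"linear":[-0.122,0.003,-0.436],"dr":[0,2,0],"hand":-1},{"linear":[-0.122,0.003,-0.436],"dr":[0,2,0],"hand":-1},{"linear":[-0.122,0.003,-0.436],"dr":[0,2,0],"hand":-1},{"linear":[-0.122,0.003,-0.436],"dr":[0,2,0],"hand":-1},{"linear":[-0.122,0.003,-0.436],"dr":[0,2,0],"hand":-1},{"linear":[-0.122,0.003,-0.436],"dr":[0,2,0],"hand":-1},{"linear":[-0.122,0.003,-0.436],"dr":[0,2,0],"hand":-1},{"linear":[-0.122,0.003,-0.436],"dr":[0,2,0],"hand":-1}]'
python3 -m crank '[{"linear":[0,0,0],"dr":[0,0,0],"hand":-1},{"linear":[0,0,0],"dr":[0,0,0],"hand":-1},{"linear":[0,0,0],"dr":[0,0,0],"hand":-1}]'
python3 - <<'E'
from h import *
A=avg(4); print(A[1]); go([.579,.272,.017],174.5,0,A)
E
```

```text
t: 10.32
eef_pos: [0.5648, 0.2397, 0.1949]
tool_rot: [0.035, -0.032, -0.706, 0.707]
contact_force: [1.3, -0.7, -1.2]
gripper_width: 0.507
t: 10.57
eef_pos: [0.5645, 0.2375, 0.1951]
tool_rot: [0.035, -0.032, -0.705, 0.707]
contact_force: [0.1, -1.6, -1.8]
gripper_width: 0.506
[0.56498936 0.23663231 0.19591589]
lin [-11.  178.8 -36.9] mm dr [-0.1 -0.   0.1]
```

```bash
python3 -m crank '[{"linear":[-0.011,0,-0.037],"dr":[0,0,0],"hand":-1},{"linear":[-0.011,0,-0.037],"dr":[0,0,0],"hand":-1},{"linear":[-0.011,0.1,-0.037],"dr":[0,0,0],"hand":-1},{"linear":[-0.011,0.1,-0.037],"dr":[0,0,0],"hand":-1},{"linear":[-0.011,0.15,-0.037],"dr":[0,0,0],"hand":-1},{"linear":[-0.011,0.165,-0.037],"dr":[0,0,0],"hand":-1},{"linear":[-0.011,0.176,-0.037],"dr":[0,0,0],"hand":-1},{"linear":[-0.011,0.178,-0.037],"dr":[0,0,0],"hand":-1},{"linear":[-0.011,0.178,-0.037],"dr":[0,0,0],"hand":-1},{"linear":[-0.011,0.178,-0.037],"dr":[0,0,0],"hand":-1}]'
python3 -m crank '[{"linear":[0,0,0],"dr":[0,0,0],"hand":0.3},{"linear":[0,0,0],"dr":[0,0,0],"hand":0.3},{"linear":[0,0,0],"dr":[0,0,0],"hand":0.3},{"linear":[0,0,0],"dr":[0,0,0],"hand":0.3}]'
python3 -m crank '[{"linear":[0,-0.18,0],"dr":[0,0,0],"hand":0.22},{"linear":[0,-0.18,0],"dr":[0,0,0],"hand":0.22},{"linear":[0,-0.18,0],"dr":[0,0,0],"hand":0.22},{"linear":[0,-0.18,0],"dr":[0,0,0],"hand":0.22},{"linear":[0,-0.18,0],"dr":[0,0,0],"hand":0.22},{"linear":[0,-0.18,0],"dr":[0,0,0],"hand":0.22}]'
python3 - <<'E'
from h import *
A=avg(4); print(A[1]); go([.390,.238,.2],172,0,A)
im=bot.read_camera('wrist');C=cam('wrist',A)
for k,z in [('pale',.024),('dark',.033)]:
    for b in blobs(im,k,C,z,300,60000): print(k,*b)
E
```

```text
t: 11.55
eef_pos: [0.5813, 0.2742, 0.0211]
tool_rot: [-0.033, 0.035, 0.707, -0.706]
contact_force: [0.3, 0.5, -1.0]
gripper_width: 0.504
t: 11.88
eef_pos: [0.5806, 0.2744, 0.0204]
tool_rot: [-0.033, 0.034, 0.707, -0.706]
contact_force: [-0.3, -0.2, -0.3]
gripper_width: 0.654
t: 12.38
eef_pos: [0.5827, 0.2758, 0.2053]
tool_rot: [-0.031, 0.037, 0.708, -0.705]
contact_force: [1.0, -0.1, -0.6]
gripper_width: 0.61
[0.580953   0.2746128  0.20152422]
lin [186.6   0.8  54.6] mm dr [ 0.1  2.5 -0.2]
pale [564. 291.] [0.4127 0.0031] [413   3] 39 29 -85
pale [365. 319.] [0.3972 0.2448] [396 245] 87 29 -9
pale [276. 345.] [0.3679 0.359 ] [364 359] 64 29 -5
dark [325. 176.] [0.5835 0.2756] [583 276] 60 41 -7
dark [265. 290.] [0.4559 0.3574] [452 360] 107 20 -18
dark [387. 290.] [0.4432 0.2176] [438 216] 107 19 9
dark [325. 359.] [0.3453 0.2988] [377 296] 718 214 85
```

```bash
python3 -m crank '[{"linear":[0.184,0,0.052],"dr":[0,3,0],"hand":0.22},{"linear":[0.184,0,0.052],"dr":[0,3,0],"hand":0.22},{"linear":[0.184,0,0.052],"dr":[0,3,0],"hand":0.22},{"linear":[0.184,0,0.052],"dr":[0,3,0],"hand":0.22},{"linear":[0.184,0,0.052],"dr":[0,3,0],"hand":0.22},{"linear":[0.184,0,0.052],"dr":[0,3,0],"hand":0.22},{"linear":[0.184,0,0.052],"dr":[0,3,0],"hand":0.22},{"linear":[0.184,0,0.052],"dr":[0,3,0],"hand":0.22}]'
python3 - <<'E'
from h import *
A=avg(3); print(A[1])
im=bot.read_camera('wrist');C=cam('wrist',A)
for b in blobs(im,'pale',C,.024,300,60000): print(*b)
go([.394,.240,.008],171,0,A)
E
```

```text
t: 13.25
eef_pos: [0.3926, 0.2397, 0.199]
tool_rot: [0.052, -0.052, -0.705, 0.705]
contact_force: [0.7, 0.5, -0.4]
gripper_width: 0.609
[0.39289606 0.23987924 0.19903967]
[559. 129.] [0.4074 0.0027] [407   2] 39 30 -86
[322. 172.] [0.3971 0.2431] [395 243] 87 29 -9
[224. 225.] [0.3544 0.358 ] [353 358] 87 29 -5
lin [ -1.2 191.   -0.3] mm dr [-0.   0.5  0. ]
```

```bash
python3 -m crank '[{"linear":[-0.003,0.1,-0.003],"dr":[0,0.5,0],"hand":0.22},{"linear":[-0.003,0.1,-0.003],"dr":[0,0.5,0],"hand":0.22},{"linear":[-0.003,0.1,-0.003],"dr":[0,0.5,0],"hand":0.22},{"linear":[-0.003,0.17,-0.003],"dr":[0,0.5,0],"hand":0.22},{"linear":[-0.003,0.18,-0.003],"dr":[0,0.5,0],"hand":0.22},{"linear":[-0.003,0.191,-0.003],"dr":[0,0.5,0],"hand":0.22},{"linear":[-0.003,0.191,-0.003],"dr":[0,0.5,0],"hand":0.22},{"linear":[-0.003,0.191,-0.003],"dr":[0,0.5,0],"hand":0.22}]'
python3 -m crank '[{"linear":[0,0,0],"dr":[0,0,0],"hand":-1},{"linear":[0,0,0],"dr":[0,0,0],"hand":-1},{"linear":[0,0,0],"dr":[0,0,0],"hand":-1},{"linear":[0,0,0],"dr":[0,0,0],"hand":-1},{"linear":[0,0,0],"dr":[0,0,0],"hand":-1}]' 40
python3 -m crank '[{"linear":[0,-0.19,0],"dr":[0,0,0],"hand":-1},{"linear":[0,-0.19,0],"dr":[0,0,0],"hand":-1},{"linear":[0,-0.19,0],"dr":[0,0,0],"hand":-1},{"linear":[0,-0.19,0],"dr":[0,0,0],"hand":-1},{"linear":[0,-0.19,0],"dr":[0,0,0],"hand":-1},{"linear":[0,-0.19,0],"dr":[0,0,0],"hand":-1}]'
python3 - <<'E'
from h import *
A=avg(4); print(A[1]); go([.583,-.204,.2],173,0,A)
E
```

```text
t: 14.07
eef_pos: [0.3958, 0.2427, 0.0088]
tool_rot: [0.055, -0.055, -0.705, 0.705]
contact_force: [-0.7, 0.4, 0.3]
gripper_width: 0.609
t: 14.48
eef_pos: [0.3971, 0.2434, 0.0106]
tool_rot: [-0.054, 0.057, 0.706, -0.704]
contact_force: [-0.7, -0.2, 8.4]
gripper_width: 0.362
t: 14.98
eef_pos: [0.3983, 0.2445, 0.2051]
tool_rot: [-0.052, 0.059, 0.707, -0.703]
contact_force: [0.3, 0.3, -1.6]
gripper_width: 0.361
[0.39667847 0.24303832 0.20154438]
lin [-253.8    1.4  412.5] mm dr [ 0.2 -2.  -0.3]
```

```bash
python3 -m crank '[{"linear":[-0.254,0,0.412],"dr":[0,-2,0],"hand":-1},{"linear":[-0.254,0,0.412],"dr":[0,-2,0],"hand":-1},{"linear":[-0.254,0,0.412],"dr":[0,-2,0],"hand":-1},{"linear":[-0.254,0,0.412],"dr":[0,-2,0],"hand":-1},{"linear":[-0.254,0,0.412],"dr":[0,-2,0],"hand":-1},{"linear":[-0.254,0,0.412],"dr":[0,-2,0],"hand":-1},{"linear":[-0.254,0,0.412],"dr":[0,-2,0],"hand":-1},{"linear":[-0.254,0,0.412],"dr":[0,-2,0],"hand":-1},{"linear":[-0.254,0,0.412],"dr":[0,-2,0],"hand":-1},{"linear":[-0.254,0,0.412],"dr":[0,-2,0],"hand":-1}]'
python3 -m crank '[{"linear":[0,0,0],"dr":[0,0,0],"hand":-1},{"linear":[0,0,0],"dr":[0,0,0],"hand":-1},{"linear":[0,0,0],"dr":[0,0,0],"hand":-1}]'
python3 - <<'E'
from h import *
A=avg(4); print(A[1]); go([.584,-.204,.015],173,0,A)
E
```

```text
t: 15.97
eef_pos: [0.5553, -0.1438, 0.1963]
tool_rot: [-0.044, 0.041, 0.706, -0.706]
contact_force: [0.6, 0.2, -1.7]
gripper_width: 0.362
t: 16.22
eef_pos: [0.555, -0.1414, 0.1966]
tool_rot: [-0.044, 0.042, 0.706, -0.705]
contact_force: [0.1, 1.5, -2.1]
gripper_width: 0.356
[ 0.55531731 -0.14054603  0.19722767]
lin [-36.5 182.1  59.7] mm dr [0.  0.1 0.2]
```

```bash
python3 -m crank '[{"linear":[-0.0365,0,0.06],"dr":[0,0,0],"hand":-1},{"linear":[-0.0365,0,0.06],"dr":[0,0,0],"hand":-1},{"linear":[-0.0365,0,0.06],"dr":[0,0,0],"hand":-1},{"linear":[-0.0365,0,0.06],"dr":[0,0,0],"hand":-1},{"linear":[-0.0365,0,0.06],"dr":[0,0,0],"hand":-1}]'
python3 - <<'E'
from h import *
A=avg(4); print(A[1]); go([.584,-.204,.015],173,0,A)
E
```

```text
t: 16.78
eef_pos: [0.585, -0.2042, 0.1983]
tool_rot: [-0.043, 0.042, 0.706, -0.705]
contact_force: [0.3, 0.5, -0.7]
gripper_width: 0.363
[ 0.58503584 -0.20395933  0.19844273]
lin [  0.9 183.4   0.3] mm dr [0.1 0.2 0. ]
```

```bash
python3 -m crank '[{"linear":[0.001,0.1,0],"dr":[0,0,0],"hand":-1},{"linear":[0.001,0.1,0],"dr":[0,0,0],"hand":-1},{"linear":[0.001,0.1,0],"dr":[0,0,0],"hand":-1},{"linear":[0.001,0.15,0],"dr":[0,0,0],"hand":-1},{"linear":[0.001,0.165,0],"dr":[0,0,0],"hand":-1},{"linear":[0.001,0.178,0],"dr":[0,0,0],"hand":-1},{"linear":[0.001,0.183,0],"dr":[0,0,0],"hand":-1},{"linear":[0.001,0.183,0],"dr":[0,0,0],"hand":-1},{"linear":[0.001,0.183,0],"dr":[0,0,0],"hand":-1}]'
python3 -m crank '[{"linear":[0,0,0],"dr":[0,0,0],"hand":-0.09},{"linear":[0,0,0],"dr":[0,0,0],"hand":-0.09},{"linear":[0,0,0],"dr":[0,0,0],"hand":-0.09},{"linear":[0,0,0],"dr":[0,0,0],"hand":-0.09}]'
python3 -m crank '[{"linear":[0,-0.186,0],"dr":[0,0,0],"hand":-0.09},{"linear":[0,-0.186,0],"dr":[0,0,0],"hand":-0.09},{"linear":[0,-0.186,0],"dr":[0,0,0],"hand":-0.09},{"linear":[0,-0.186,0],"dr":[0,0,0],"hand":-0.09},{"linear":[0,-0.186,0],"dr":[0,0,0],"hand":0.22},{"linear":[0,-0.186,0],"dr":[0,0,0],"hand":0.22}]'
python3 - <<'E'
from h import *
im=bot.read_camera('top'); C=cam('top')
for k,z in [('pale',.024),('dark',.028)]:
    for b in blobs(im,k,C,z,40,1500):
        if .3<b[1][0]<.7 and abs(b[1][1])<.5: print(k,*b)
A=avg(3); print(A[1]); go([.353,.357,.2],175,0,A)
im=bot.read_camera('wrist');C=cam('wrist',A)
for b in blobs(im,'pale',C,.029,300,60000): print(*b)
E
```

```text
t: 17.68
eef_pos: [0.5852, -0.2054, 0.0168]
tool_rot: [0.042, -0.043, -0.706, 0.706]
contact_force: [0.1, 0.1, -0.2]
gripper_width: 0.363
t: 18.02
eef_pos: [0.5846, -0.2059, 0.016]
tool_rot: [0.043, -0.043, -0.706, 0.706]
contact_force: [0.7, 0.5, 0.7]
gripper_width: 0.455
t: 18.52
eef_pos: [0.5875, -0.2068, 0.208]
tool_rot: [0.039, -0.047, -0.705, 0.707]
contact_force: [-0.2, 0.4, -0.1]
gripper_width: 0.611
pale [376. 175.] [ 0.583 -0.209] [ 583 -209] 91 34 -7
pale [309. 232.] [ 0.4042 -0.0072] [404  -7] 39 32 -88
pale [388. 236.] [ 0.3997 -0.2435] [ 399 -243] 36 12 -1
pale [186. 247.] [0.352  0.3548] [352 355] 89 33 -5
dark [383. 148.] [ 0.6693 -0.229 ] [ 663 -227] 76 68 -55
dark [225. 176.] [0.57   0.2518] [571 252] 53 14 -14
dark [303. 172.] [0.5856 0.0129] [586  13] 101 15 89
dark [306. 200.] [0.5019 0.0014] [502   1] 27 21 -88
dark [385. 236.] [ 0.3985 -0.232 ] [ 399 -234] 65 24 -3
dark [429. 254.] [ 0.3479 -0.3615] [ 335 -361] 269 92 -88
[ 0.58477499 -0.20606619  0.20281013]
lin [ 298.3    1.8 -530.8] mm dr [-0.  -2.  -0.1]
[434. 173.] [ 0.5746 -0.3165] [ 573 -316] 87 30 -7
[325. 174.] [ 0.5869 -0.2054] [ 585 -205] 88 30 -7
[607. 390.] [ 0.2358 -0.5579] [ 240 -559] 82 43 79
```

```bash
python3 -m crank '[{"linear":[0.298,0,-0.531],"dr":[0,-2,0],"hand":0.22},{"linear":[0.298,0,-0.531],"dr":[0,-2,0],"hand":0.22},{"linear":[0.298,0,-0.531],"dr":[0,-2,0],"hand":0.22},{"linear":[0.298,0,-0.531],"dr":[0,-2,0],"hand":0.22},{"linear":[0.298,0,-0.531],"dr":[0,-2,0],"hand":0.22},{"linear":[0.298,0,-0.531],"dr":[0,-2,0],"hand":0.22},{"linear":[0.298,0,-0.531],"dr":[0,-2,0],"hand":0.22},{"linear":[0.298,0,-0.531],"dr":[0,-2,0],"hand":0.22},{"linear":[0.298,0,-0.531],"dr":[0,-2,0],"hand":0.22},{"linear":[0.298,0,-0.531],"dr":[0,-2,0],"hand":0.22}]'
python3 - <<'E'
from h import *
A=avg(4); print(A[1]); go([.353,.357,.2],175,0,A)
E
```

```text
t: 19.55
eef_pos: [0.4238, 0.1806, 0.2002]
tool_rot: [0.031, -0.03, -0.706, 0.707]
contact_force: [0.7, 1.1, 1.2]
gripper_width: 0.607
[0.42245417 0.18454269 0.2004507 ]
lin [  82.9    0.8 -166.4] mm dr [0.1 0.5 0.2]
```

```bash
python3 -m crank '[{"linear":[0.083,0,-0.166],"dr":[0,0.5,0],"hand":0.22},{"linear":[0.083,0,-0.166],"dr":[0,0.5,0],"hand":0.22},{"linear":[0.083,0,-0.166],"dr":[0,0.5,0],"hand":0.22},{"linear":[0.083,0,-0.166],"dr":[0,0.5,0],"hand":0.22},{"linear":[0.083,0,-0.166],"dr":[0,0.5,0],"hand":0.22},{"linear":[0.083,0,-0.166],"dr":[0,0.5,0],"hand":0.22},{"linear":[0.083,0,-0.166],"dr":[0,0.5,0],"hand":0.22}]'
python3 - <<'E'
from h import *
A=avg(4); print(A[1])
im=bot.read_camera('wrist');C=cam('wrist',A)
for b in blobs(im,'pale',C,.024,300,60000): print(*b)
go([.354,.358,.008],175,0,A)
E
```

```text
t: 20.28
eef_pos: [0.3574, 0.3514, 0.2002]
tool_rot: [0.034, -0.033, -0.706, 0.707]
contact_force: [0.6, 0.0, 0.2]
gripper_width: 0.609
[0.35812706 0.35024324 0.20043069]
[318. 180.] [0.3542 0.3588] [352 359] 87 30 -5
lin [  4.7 192.4  -7.8] mm dr [-0.1 -0.5  0.1]
```

```bash
python3 -m crank '[{"linear":[0.005,0.1,-0.0085],"dr":[0,-0.5,0],"hand":0.22},{"linear":[0.005,0.1,-0.0085],"dr":[0,-0.5,0],"hand":0.22},{"linear":[0.005,0.1,-0.0085],"dr":[0,-0.5,0],"hand":0.22},{"linear":[0.005,0.17,-0.0085],"dr":[0,-0.5,0],"hand":0.22},{"linear":[0.005,0.18,-0.0085],"dr":[0,-0.5,0],"hand":0.22},{"linear":[0.005,0.192,-0.0085],"dr":[0,-0.5,0],"hand":0.22},{"linear":[0.005,0.192,-0.0085],"dr":[0,-0.5,0],"hand":0.22},{"linear":[0.005,0.192,-0.0085],"dr":[0,-0.5,0],"hand":0.22}]'
python3 -m crank '[{"linear":[0,0,0],"dr":[0,0,0],"hand":-1},{"linear":[0,0,0],"dr":[0,0,0],"hand":-1},{"linear":[0,0,0],"dr":[0,0,0],"hand":-1},{"linear":[0,0,0],"dr":[0,0,0],"hand":-1},{"linear":[0,0,0],"dr":[0,0,0],"hand":-1}]' 40
python3 -m crank '[{"linear":[0,-0.19,0],"dr":[0,0,0],"hand":-1},{"linear":[0,-0.19,0],"dr":[0,0,0],"hand":-1},{"linear":[0,-0.19,0],"dr":[0,0,0],"hand":-1},{"linear":[0,-0.19,0],"dr":[0,0,0],"hand":-1},{"linear":[0,-0.19,0],"dr":[0,0,0],"hand":-1},{"linear":[0,-0.19,0],"dr":[0,0,0],"hand":-1}]'
python3 - <<'E'
from h import *
A=avg(4); print(A[1]); go([.579,-.261,.2],173,0,A)
E
```

```text
t: 21.15
eef_pos: [0.3537, 0.3599, 0.0093]
tool_rot: [0.031, -0.031, -0.706, 0.707]
contact_force: [0.9, 0.4, 0.5]
gripper_width: 0.61
t: 21.57
eef_pos: [0.3546, 0.3617, 0.0113]
tool_rot: [-0.03, 0.032, 0.707, -0.706]
contact_force: [-0.0, -1.9, 7.7]
gripper_width: 0.363
t: 22.07
eef_pos: [0.3555, 0.3638, 0.2061]
tool_rot: [-0.028, 0.034, 0.709, -0.703]
contact_force: [0.4, 0.3, -1.2]
gripper_width: 0.36
[0.35431158 0.36197312 0.20246343]
lin [-277.9    1.2  601.1] mm dr [ 0.2  2.  -0.2]
```

```bash
python3 -m crank '[{"linear":[-0.278,0,0.601],"dr":[0,2,0],"hand":-1},{"linear":[-0.278,0,0.601],"dr":[0,2,0],"hand":-1},{"linear":[-0.278,0,0.601],"dr":[0,2,0],"hand":-1},{"linear":[-0.278,0,0.601],"dr":[0,2,0],"hand":-1},{"linear":[-0.278,0,0.601],"dr":[0,2,0],"hand":-1},{"linear":[-0.278,0,0.601],"dr":[0,2,0],"hand":-1},{"linear":[-0.278,0,0.601],"dr":[0,2,0],"hand":-1},{"linear":[-0.278,0,0.601],"dr":[0,2,0],"hand":-1},{"linear":[-0.278,0,0.601],"dr":[0,2,0],"hand":-1},{"linear":[-0.278,0,0.601],"dr":[0,2,0],"hand":-1}]'
python3 - <<'E'
from h import *
A=avg(5); print(A[1]); go([.579,-.261,.2],173,0,A)
E
```

```text
t: 23.05
eef_pos: [0.4939, -0.0331, 0.1979]
tool_rot: [0.044, -0.042, -0.706, 0.706]
contact_force: [0.3, 0.3, -0.9]
gripper_width: 0.356
[ 0.49466563 -0.0361638   0.19780025]
lin [-112.2   -2.   212.3] mm dr [-0.1 -0.3  0.1]
```

```bash
python3 -m crank '[{"linear":[-0.112,0,0.212],"dr":[0,0,0],"hand":-1},{"linear":[-0.112,0,0.212],"dr":[0,0,0],"hand":-1},{"linear":[-0.112,0,0.212],"dr":[0,0,0],"hand":-1},{"linear":[-0.112,0,0.212],"dr":[0,0,0],"hand":-1},{"linear":[-0.112,0,0.212],"dr":[0,0,0],"hand":-1},{"linear":[-0.112,0,0.212],"dr":[0,0,0],"hand":-1},{"linear":[-0.112,0,0.212],"dr":[0,0,0],"hand":-1},{"linear":[-0.112,0,0.212],"dr":[0,0,0],"hand":-1},{"linear":[-0.112,0,0.212],"dr":[0,0,0],"hand":-1}]'
python3 - <<'E'
from h import *
A=avg(5); print(A[1]); go([.579,-.261,.015],173,0,A)
E
```

```text
t: 24.0
eef_pos: [0.5802, -0.2519, 0.1983]
tool_rot: [-0.043, 0.041, 0.707, -0.705]
contact_force: [0.4, 0.8, -0.9]
gripper_width: 0.361
[ 0.58037268 -0.25201042  0.19897051]
lin [1.00e-01 1.84e+02 9.30e+00] mm dr [0.1 0.2 0.1]
```

```bash
python3 -m crank '[{"linear":[0,0.1,0.009],"dr":[0,0,0],"hand":-1},{"linear":[0,0.1,0.009],"dr":[0,0,0],"hand":-1},{"linear":[0,0.1,0.009],"dr":[0,0,0],"hand":-1},{"linear":[0,0.15,0.009],"dr":[0,0,0],"hand":-1},{"linear":[0,0.165,0.009],"dr":[0,0,0],"hand":-1},{"linear":[0,0.178,0.009],"dr":[0,0,0],"hand":-1},{"linear":[0,0.183,0.009],"dr":[0,0,0],"hand":-1},{"linear":[0,0.183,0.009],"dr":[0,0,0],"hand":-1},{"linear":[0,0.183,0.009],"dr":[0,0,0],"hand":-1}]'
python3 -m crank '[{"linear":[0,0,0],"dr":[0,0,0],"hand":-0.09},{"linear":[0,0,0],"dr":[0,0,0],"hand":-0.09},{"linear":[0,0,0],"dr":[0,0,0],"hand":-0.09},{"linear":[0,0,0],"dr":[0,0,0],"hand":-0.09}]'
python3 -m crank '[{"linear":[0,-0.22,0],"dr":[0,0,0],"hand":-0.09},{"linear":[0,-0.22,0],"dr":[0,0,0],"hand":-0.09},{"linear":[0,-0.22,0],"dr":[0,0,0],"hand":-0.09},{"linear":[0,-0.22,0],"dr":[0,0,0],"hand":-0.09},{"linear":[0,-0.22,0],"dr":[0,0,0],"hand":0.22},{"linear":[0,-0.22,0],"dr":[0,0,0],"hand":0.22},{"linear":[0,-0.22,0],"dr":[0,0,0],"hand":0.22}]'
python3 - <<'E'
from h import *
A=avg(4); print(A[1]); go([.458,0,.22],183,0,A)
im=bot.read_camera('wrist');cv2.imwrite('pics/w4.png',im);C=cam('wrist',A)
for b in blobs(im,'pale',C,.029,300,60000): print(*b)
E
```

```text
t: 24.95
eef_pos: [0.5803, -0.2634, 0.0178]
tool_rot: [0.042, -0.043, -0.706, 0.706]
contact_force: [-0.1, 0.5, 0.2]
gripper_width: 0.364
t: 25.28
eef_pos: [0.5797, -0.2639, 0.017]
tool_rot: [0.043, -0.043, -0.706, 0.706]
contact_force: [0.1, 0.4, 0.1]
gripper_width: 0.457
t: 25.87
eef_pos: [0.5818, -0.2648, 0.2419]
tool_rot: [0.04, -0.046, -0.705, 0.707]
contact_force: [-0.0, 0.2, -0.7]
gripper_width: 0.613
[ 0.5799829  -0.26407418  0.23812178]
lin [ 153.1   17.5 -247.4] mm dr [ -0.1 -10.   -0.2]
[326. 167.] [ 0.5821 -0.264 ] [ 580 -264] 87 29 -7
[373. 167.] [ 0.5752 -0.3168] [ 574 -317] 87 29 -7
[274. 168.] [ 0.5877 -0.2055] [ 586 -205] 86 30 -7
```

View pics/w4.png

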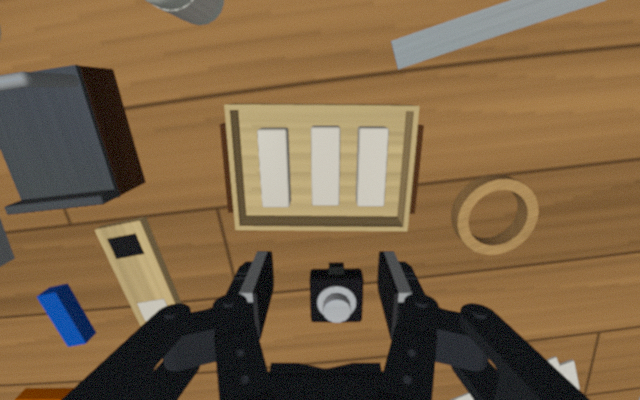

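The three bars lie flat and apart in the tray at (274,168), (326,167) and (373,167). Next is the board.

```bash
python3 -m crank '[{"linear":[0.153,-0.01,-0.247],"dr":[0,-10,0],"hand":1},{"linear":[0.153,-0.01,-0.247],"dr":[0,-10,0],"hand":1},{"linear":[0.153,-0.01,-0.247],"dr":[0,-10,0],"hand":1},{"linear":[0.153,-0.01,-0.247],"dr":[0,-10,0],"hand":1},{"linear":[0.153,-0.01,-0.247],"dr":[0,-10,0],"hand":1},{"linear":[0.153,-0.01,-0.247],"dr":[0,-10,0],"hand":1},{"linear":[0.153,-0.01,-0.247],"dr":[0,-10,0],"hand":1},{"linear":[0.153,-0.01,-0.247],"dr":[0,-10,0],"hand":1},{"linear":[0.153,-0.01,-0.247],"dr":[0,-10,0],"hand":1},{"linear":[0.153,-0.01,-0.247],"dr":[0,-10,0],"hand":1}]'
python3 - <<'E'
from h import *
A=avg(5); print(A[1])
im=bot.read_camera('wrist');cv2.imwrite('pics/w5.png',im);C=cam('wrist',A)
np.save('A5.npy',np.c_[A[0],A[1]])
for k,z in [('board_center',.0075),('easel_lip',.082),('easel_bar',.112),('easel_rest',.106),('release_top',.048)]:
    for r in bot.place_of('wrist',k)[:2]: print(k,round(r['score'],2),np.round(r['xy']),at_z(C,r['xy'],z)[:2].round(4))
E
```

```text
t: 26.9
eef_pos: [0.4569, -0.0006, 0.2455]
tool_rot: [-0.018, 0.02, -0.707, 0.707]
contact_force: [-0.5, -0.4, 0.0]
gripper_width: 1.001
[ 0.45732265 -0.00120705  0.24573041]
board_center 0.86 [328. 166.] [ 0.4543 -0.0041]
board_center 0.48 [607.  80.] [ 0.5725 -0.3204]
easel_lip 0.81 [316.  26.] [0.5935 0.0147]
release_top 0.58 [536. 228.] [ 0.4014 -0.2533]
```

View pics/w5.png

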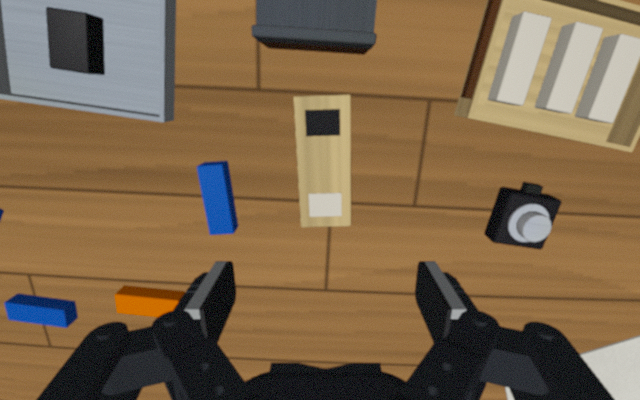

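The board is at (324,160) with its dark swatch towards the easel. I'll look at the easel from closer before picking the board.

```bash
python3 - <<'E'
from h import *
a=np.load('A5.npy'); C=cam('wrist',(a[:,:3],a[:,3]))
W=np.array([at_z(C,p,.015)[:2] for p in [(294,97),(350,94),(352,225),(300,227)]])
print(W.mean(0),[(round(np.linalg.norm(d)*1000),round(np.degrees(np.arctan2(d[1],d[0])),1)) for d in np.roll(W,-1,0)-W])
print('blue',[at_z(C,p,.024)[:2].round(3) for p in [(228,163),(237,232)]])
E
python3 -m crank '[{"linear":[-0.18,-0.03,-0.01],"dr":[0,3,0],"hand":1},{"linear":[-0.18,-0.03,-0.01],"dr":[0,3,0],"hand":1},{"linear":[-0.18,-0.03,-0.01],"dr":[0,3,0],"hand":1},{"linear":[-0.18,-0.03,-0.01],"dr":[0,3,0],"hand":1},{"linear":[-0.18,-0.03,-0.01],"dr":[0,3,0],"hand":1},{"linear":[-0.18,-0.03,-0.01],"dr":[0,3,0],"hand":1},{"linear":[-0.18,-0.03,-0.01],"dr":[0,3,0],"hand":1},{"linear":[-0.18,-0.03,-0.01],"dr":[0,3,0],"hand":1}]'
python3 - <<'E'
from h import *
A=avg(6); print(A[1]); np.save('A6.npy',np.c_[A[0],A[1]])
im=bot.read_camera('wrist');cv2.imwrite('pics/w6.png',im);C=cam('wrist',A)
for k,z in [('easel_lip',.082),('easel_bar',.112),('easel_rest',.106)]:
    for r in bot.place_of('wrist',k)[:2]: print(k,round(r['score'],2),np.round(r['xy']),at_z(C,r['xy'],z)[:2].round(4))
cv2.imwrite('pics/w6.png',im)
E
```

```text
[0.45662158 0.00112843] [(63, np.float64(-84.2)), (159, np.float64(-174.8)), (66, np.float64(95.3)), (158, np.float64(3.9))]
blue [array([0.455, 0.113]), array([0.368, 0.106])]
t: 28.07
eef_pos: [0.6356, 0.0193, 0.276]
tool_rot: [0.0, 0.001, -0.707, 0.707]
contact_force: [0.4, 0.3, 0.1]
gripper_width: 1.0
[0.63557249 0.01919103 0.27650959]
easel_lip 0.63 [327. 206.] [0.5958 0.0184]
easel_lip 0.58 [533. 198.] [ 0.6052 -0.2155]
easel_bar 0.58 [329. 109.] [0.7031 0.0165]
easel_rest 0.7 [328. 145.] [0.668  0.0173]
```

View pics/w6.png

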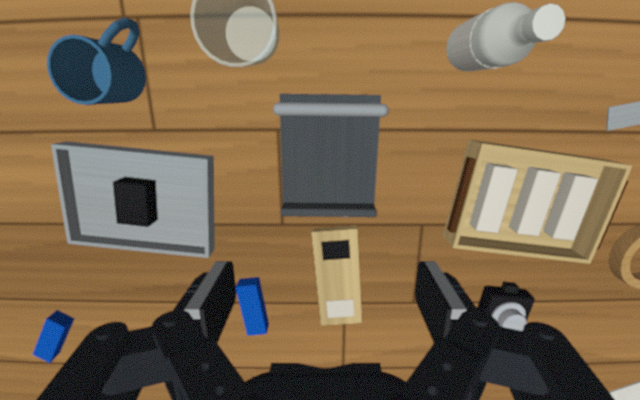

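```bash
python3 - <<'E'
from h import *
im=cv2.imread('pics/w6.png')
cv2.imwrite('pics/c6.png',cv2.resize(im[85:225,260:400],None,fx=4.2,fy=4.2,interpolation=cv2.INTER_CUBIC))
E
```

```text
(no output)
```

View pics/c6.png

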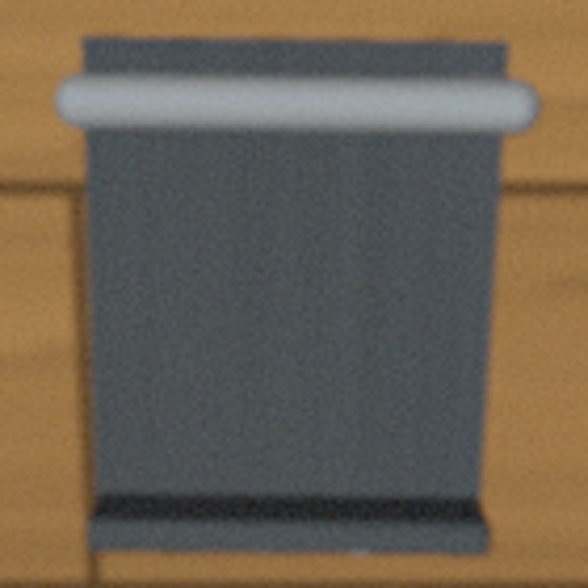

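```bash
python3 - <<'E'
from h import *
a=np.load('A6.npy'); C=cam('wrist',(a[:,:3],a[:,3]))
f=lambda p,z: at_z(C,(p[0]/4.2+260-.4,p[1]/4.2+85-.4),z)[:2]
def rep(n,a,b,z):
    A,B=f(a,z),f(b,z); d=B-A; m=(A+B)/2; print(n,m.round(4),round(np.linalg.norm(d)*1000),round(np.degrees(np.arctan2(d[1],d[0]))+90,1))
rep('bar',(55,100),(540,106),.112)
rep('lip inner top',(93,519),(488,521),.082)
rep('lip outer top',(90,550),(488,553),.082)
rep('lip foot',(95,495),(480,498),.06)
rep('plinth back',(84,38),(508,44),.06)
m=np.array([.0694,0]);
E
```

```text
bar [0.7029 0.0153] 108 -0.7
lip inner top [0.5932 0.0161] 106 -0.3
lip outer top [0.5841 0.0165] 108 -0.5
lip foot [0.5922 0.0167] 110 -0.5
plinth back [0.7157 0.0149] 109 -0.7
```

```bash
python3 -m crank '[{"linear":[0.18,0.15,0.0185],"dr":[0,-4.5,0],"hand":0.85},{"linear":[0.18,0.15,0.0185],"dr":[0,-4.5,0],"hand":0.85},{"linear":[0.18,0.15,0.0185],"dr":[0,-4.5,0],"hand":0.85},{"linear":[0.18,0.15,0.0185],"dr":[0,-4.5,0],"hand":0.85},{"linear":[0.18,0.15,0.0185],"dr":[0,-4.5,0],"hand":0.85},{"linear":[0.18,0.15,0.0185],"dr":[0,-4.5,0],"hand":0.85},{"linear":[0.18,0.15,0.0185],"dr":[0,-4.5,0],"hand":0.85},{"linear":[0.18,0.15,0.0185],"dr":[0,-4.5,0],"hand":0.85},{"linear":[0.18,0.15,0.0185],"dr":[0,-4.5,0],"hand":0.85}]'
python3 - <<'E'
from h import *
A=avg(6); print(A[1]); go([.456,.0005,-.004],184.5,0,A)
im=bot.read_camera('wrist');cv2.imwrite('pics/w7.png',im); np.save('A7.npy',np.c_[A[0],A[1]])
E
```

```text
t: 29.27
eef_pos: [0.4582, 0.0011, 0.1274]
tool_rot: [0.029, -0.027, 0.707, -0.706]
contact_force: [0.8, -0.4, -0.4]
gripper_width: 0.927
[0.45839183 0.00113031 0.12747147]
lin [  2.8 131.5   0.5] mm dr [ 0.   0.  -0.2]
```

View pics/w7.png

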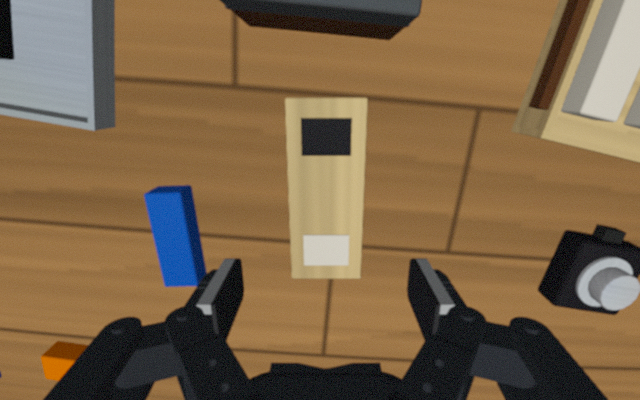

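```bash
python3 - <<'E'
from h import *
a=np.load('A7.npy'); A=(a[:,:3],a[:,3]); C=cam('wrist',A)
W=np.array([at_z(C,p,.015)[:2] for p in [(285,98),(368,97),(361,278),(291.5,278)]])
print(W.mean(0),[(round(np.linalg.norm(d)*1000),round(np.degrees(np.arctan2(d[1],d[0])),1)) for d in np.roll(W,-1,0)-W])
m=W.mean(0); go([*m,-.004],None,0,A)
E
```

```text
[0.4577938  0.00124615] [(64, np.float64(-84.8)), (159, np.float64(-175.4)), (64, np.float64(94.5)), (158, np.float64(4.4))]
lin [ 9.000e-01  1.315e+02 -1.000e-01] mm
```

```bash
python3 -m crank '[{"linear":[0.001,0.08,0],"dr":[0,0,0],"hand":0.8},{"linear":[0.001,0.08,0],"dr":[0,0,0],"hand":0.8},{"linear":[0.001,0.11,0],"dr":[0,0,0],"hand":0.8},{"linear":[0.001,0.122,0],"dr":[0,0,0],"hand":0.8},{"linear":[0.001,0.127,0],"dr":[0,0,0],"hand":0.8},{"linear":[0.001,0.13,0],"dr":[0,0,0],"hand":0.8},{"linear":[0.001,0.131,0],"dr":[0,0,0],"hand":0.8},{"linear":[0.001,0.131,0],"dr":[0,0,0],"hand":0.8}]'
python3 -m crank '[{"linear":[0,0,0],"dr":[0,0,0],"hand":0.55},{"linear":[0,0,0],"dr":[0,0,0],"hand":-1},{"linear":[0,0,0],"dr":[0,0,0],"hand":-1},{"linear":[0,0,0],"dr":[0,0,0],"hand":-1},{"linear":[0,0,0],"dr":[0,0,0],"hand":-1},{"linear":[0,0,0],"dr":[0,0,0],"hand":-1}]' 50
python3 - <<'E'
from h import *
print(avg(4)[1])
E
```

```text
t: 30.23
eef_pos: [0.4565, 0.0008, -0.0037]
tool_rot: [0.029, -0.027, 0.707, -0.707]
contact_force: [-0.4, -0.0, 0.5]
gripper_width: 0.9
t: 30.73
eef_pos: [0.4566, 0.0007, -0.0031]
tool_rot: [-0.029, 0.027, -0.707, 0.707]
contact_force: [-1.4, 0.1, 6.4]
gripper_width: 0.733
[ 0.45655088  0.00074176 -0.00310518]
```

```bash
python3 -m crank '[{"linear":[0,-0.2,0],"dr":[0,0,0],"hand":-1},{"linear":[0,-0.2,0],"dr":[0,0,0],"hand":-1},{"linear":[0,-0.2,0],"dr":[0,0,0],"hand":-1},{"linear":[0,-0.2,0],"dr":[0,0,0],"hand":-1},{"linear":[0,-0.2,0],"dr":[0,0,0],"hand":-1},{"linear":[0,-0.2,0],"dr":[0,0,0],"hand":-1},{"linear":[0,-0.2,0],"dr":[0,0,0],"hand":-1}]'
python3 - <<'E'
from h import *
A=avg(6); print(A[1]); np.save('A8.npy',np.c_[A[0],A[1]])
im=bot.read_camera('wrist');cv2.imwrite('pics/w8.png',im)
go([.62,.016,.25],179.5,30,A)
E
```

```text
t: 31.47
eef_pos: [0.457, 0.0007, 0.1981]
tool_rot: [-0.03, 0.026, -0.706, 0.707]
contact_force: [-0.0, 0.1, -2.0]
gripper_width: 0.733
[0.45509253 0.00055696 0.19534274]
lin [-165.6  -54.7   -2.3] mm dr [ 1.3  4.9 30. ]
```

View pics/w8.png

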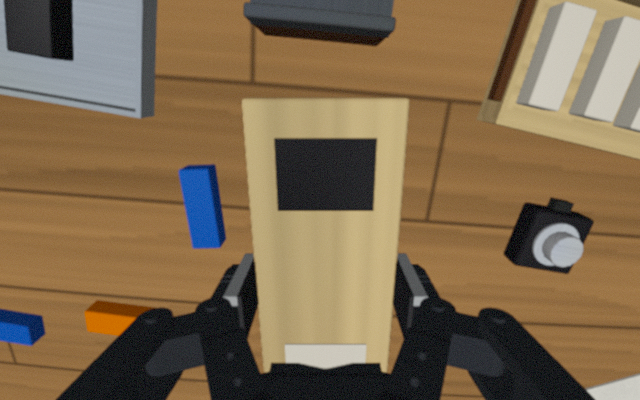

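```bash
cat > bd.py <<'E'
from h import *
C=cam('wrist',(np.eye(3),np.zeros(3)))
def tx(px,yp):
    c,d=ray(C,px); return (c+d*(yp-c[1])/d[1])*1000
E
python3 - <<'E'
from bd import *
for yp in (-.018,):
    P=[tx(p,yp) for p in [(244,99.5),(408,98.5),(392,300),(262,300)]]
    for q in P: print(q.round(1))
c,d0=ray(C,(244,99.5)); _,d1=ray(C,(408,98.5))
# depth s.t. edge is 64mm
s=.064/np.linalg.norm(d1-d0); print('far edge pt mid',((c+s*(d0+d1)/2)*1000).round(1))
_,d0=ray(C,(252,200)); _,d1=ray(C,(400,200)); s=.064/np.linalg.norm(d1-d0); print('mid-ish',((c+s*(d0+d1)/2)*1000).round(1))
E
```

```text
[-79.7 -18.  -31.5]
[-80.  -18.   29.8]
[  9.  -18.   29.8]
[  9.  -18.  -30.4]
far edge pt mid [-79.8 -12.6  -0.8]
mid-ish [-38.  -12.1  -0.8]
```

```bash
python3 - <<'E'
from h import *
go([.675,.0157,.19],179.5,30,avg(4))
E
```

```text
lin [-220.6    4.     2.6] mm dr [ 1.3  4.9 30.1]
```

```bash
python3 -m crank '[{"linear":[-0.2206,0.004,0.0026],"dr":[1.3,4.9,30],"hand":-1},{"linear":[-0.2206,0.004,0.0026],"dr":[1.3,4.9,30],"hand":-1},{"linear":[-0.2206,0.004,0.0026],"dr":[1.3,4.9,30],"hand":-1},{"linear":[-0.2206,0.004,0.0026],"dr":[1.3,4.9,30],"hand":-1},{"linear":[-0.2206,0.004,0.0026],"dr":[1.3,4.9,30],"hand":-1},{"linear":[-0.2206,0.004,0.0026],"dr":[1.3,4.9,30],"hand":-1},{"linear":[-0.2206,0.004,0.0026],"dr":[1.3,4.9,30],"hand":-1},{"linear":[-0.2206,0.004,0.0026],"dr":[1.3,4.9,30],"hand":-1},{"linear":[-0.2206,0.004,0.0026],"dr":[1.3,4.9,30],"hand":-1},{"linear":[-0.2206,0.004,0.0026],"dr":[1.3,4.9,30],"hand":-1}]'
python3 - <<'E'
from h import *
A=avg(6); print(A[1],A[0].round(3)); go([.675,.0157,.11],179.5,30,A)
im=bot.read_camera('wrist');cv2.imwrite('pics/w9.png',im)
E
```

```text
t: 32.75
eef_pos: [0.6746, 0.0153, 0.1912]
tool_rot: [-0.18, -0.186, -0.682, 0.684]
contact_force: [-0.3, -1.2, -0.9]
gripper_width: 0.73
[0.67502391 0.01531452 0.19163187] [[-0.866  0.5   -0.008]
 [ 0.007 -0.004 -1.   ]
 [-0.5   -0.866 -0.   ]]
lin [40.8 70.7 -0.4] mm dr [ 0.  0. -0.]
```

View pics/w9.png

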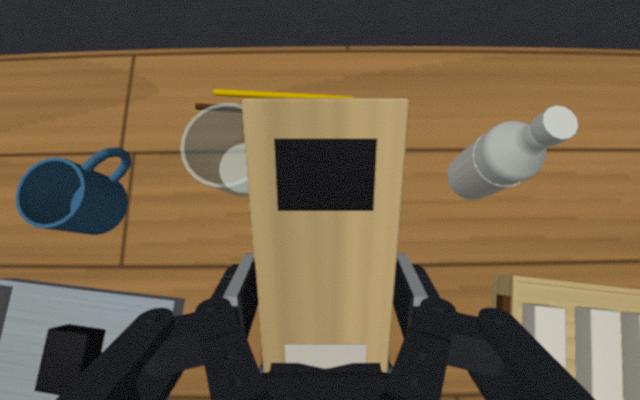

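```bash
python3 -m crank '[{"linear":[0.0204,0.0354,0],"dr":[0,0,0],"hand":-1},{"linear":[0.0204,0.0354,0],"dr":[0,0,0],"hand":-1},{"linear":[0.0354,0.0614,0],"dr":[0,0,0],"hand":-1},{"linear":[0.0404,0.0702,0],"dr":[0,0,0],"hand":-1},{"linear":[0.0404,0.0702,0],"dr":[0,0,0],"hand":-1},{"linear":[0.0404,0.0702,0],"dr":[0,0,0],"hand":-1}]'
python3 -m crank '[{"linear":[0.0015,0.0026,0],"dr":[0,0,0],"hand":-1},{"linear":[0.0015,0.0026,0],"dr":[0,0,0],"hand":-1},{"linear":[0.003,0.0052,0],"dr":[0,0,0],"hand":-1},{"linear":[0.003,0.0052,0],"dr":[0,0,0],"hand":-1}]'
python3 - <<'E'
from h import *
P=[];F=[]
for i in range(4):
    bot.read_camera('side'); o=bot.get_obs(); P.append(o['eef_pos']);F.append(o['contact_force'])
print(np.mean(P,0),np.mean(F,0)); im=bot.read_camera('side'); cv2.imwrite('pics/s1.png',im)
E
```

```text
t: 33.55
eef_pos: [0.6759, 0.0157, 0.1109]
tool_rot: [-0.18, -0.186, -0.682, 0.684]
contact_force: [-0.1, 0.4, -0.5]
gripper_width: 0.734
t: 33.88
eef_pos: [0.6765, 0.0155, 0.1059]
tool_rot: [-0.181, -0.187, -0.682, 0.683]
contact_force: [-0.1, -0.4, -1.1]
gripper_width: 0.737
[0.67634847 0.01560568 0.10565933] [-0.19971224 -0.10116962 -0.95124435]
```

```bash
for i in 1; do python3 -m crank '[{"linear":[0.0015,0.0026,0],"dr":[0,0,0],"hand":-1},{"linear":[0.0015,0.0026,0],"dr":[0,0,0],"hand":-1},{"linear":[0.0015,0.0026,0],"dr":[0,0,0],"hand":-1}]'; python3 -m crank '[{"linear":[0.001,0.0017,0],"dr":[0,0,0],"hand":-1},{"linear":[0.001,0.0017,0],"dr":[0,0,0],"hand":-1},{"linear":[0.001,0.0017,0],"dr":[0,0,0],"hand":-1}]'; python3 -m crank '[{"linear":[0.0005,0.0009,0],"dr":[0,0,0],"hand":-1},{"linear":[0.0005,0.0009,0],"dr":[0,0,0],"hand":-1},{"linear":[0.0005,0.0009,0],"dr":[0,0,0],"hand":-1}]'; done
```

```text
t: 34.38
eef_pos: [0.6758, 0.0157, 0.1016]
tool_rot: [-0.18, -0.186, -0.682, 0.684]
contact_force: [0.0, 0.1, -0.1]
gripper_width: 0.733
t: 34.63
eef_pos: [0.6758, 0.0157, 0.0996]
tool_rot: [-0.18, -0.186, -0.682, 0.684]
contact_force: [0.1, -0.1, -0.8]
gripper_width: 0.733
t: 34.88
eef_pos: [0.6761, 0.0157, 0.0992]
tool_rot: [-0.181, -0.186, -0.682, 0.684]
contact_force: [-2.7, -0.9, 3.6]
gripper_width: 0.731
```

Contact came where predicted, on the bar. Now I'll slide the board down its slope (tool +x) to the lip.

```bash
python3 -m crank '[{"linear":[0.0025,0,0],"dr":[0,0,0],"hand":-1},{"linear":[0.0025,0,0],"dr":[0,0,0],"hand":-1},{"linear":[0.0025,0,0],"dr":[0,0,0],"hand":-1}]'; python3 -m crank '[{"linear":[0.0015,0,0],"dr":[0,0,0],"hand":-1},{"linear":[0.0015,0,0],"dr":[0,0,0],"hand":-1},{"linear":[0.0015,0,0],"dr":[0,0,0],"hand":-1}]'; python3 -m crank '[{"linear":[0.001,0,0],"dr":[0,0,0],"hand":-1},{"linear":[0.001,0,0],"dr":[0,0,0],"hand":-1},{"linear":[0.001,0,0],"dr":[0,0,0],"hand":-1}]'
```

```text
t: 35.13
eef_pos: [0.6743, 0.0158, 0.0981]
tool_rot: [-0.181, -0.186, -0.682, 0.683]
contact_force: [-0.8, 0.5, 4.8]
gripper_width: 0.733
t: 35.38
eef_pos: [0.6733, 0.0158, 0.0975]
tool_rot: [-0.181, -0.187, -0.682, 0.683]
contact_force: [-1.4, 0.4, 6.2]
gripper_width: 0.737
t: 35.63
eef_pos: [0.6729, 0.0159, 0.0973]
tool_rot: [-0.181, -0.187, -0.682, 0.683]
contact_force: [0.6, -0.4, 5.9]
gripper_width: 0.734
```

```bash
python3 -m crank '[{"linear":[0.001,0,0],"dr":[0,0,0],"hand":-1},{"linear":[0.001,0,0],"dr":[0,0,0],"hand":-1},{"linear":[0.001,0,0],"dr":[0,0,0],"hand":-1}]'; python3 -m crank '[{"linear":[0.001,0,0],"dr":[0,0,0],"hand":-1},{"linear":[0.001,0,0],"dr":[0,0,0],"hand":-1},{"linear":[0.001,0,0],"dr":[0,0,0],"hand":-1}]'
python3 - <<'E'
from h import *
im=bot.read_camera('side'); C=cam('side'); np.set_printoptions(suppress=True)
print(proj(C,[[.666,.016,.106]]))
p=proj(C,[[.666,.016,.106]])[0].astype(int)
cv2.imwrite('pics/s2.png',cv2.resize(im[p[1]-50:p[1]+50,p[0]-70:p[0]+70],None,fx=5,fy=5,interpolation=cv2.INTER_CUBIC))
E
```

```text
t: 35.88
eef_pos: [0.6725, 0.0159, 0.0972]
tool_rot: [-0.181, -0.187, -0.682, 0.683]
contact_force: [1.2, -0.6, 5.8]
gripper_width: 0.735
t: 36.13
eef_pos: [0.672, 0.016, 0.097]
tool_rot: [-0.182, -0.187, -0.682, 0.683]
contact_force: [2.2, -0.6, 6.7]
gripper_width: 0.734
[[288.0895861  174.29638754]]
```

View pics/s2.png

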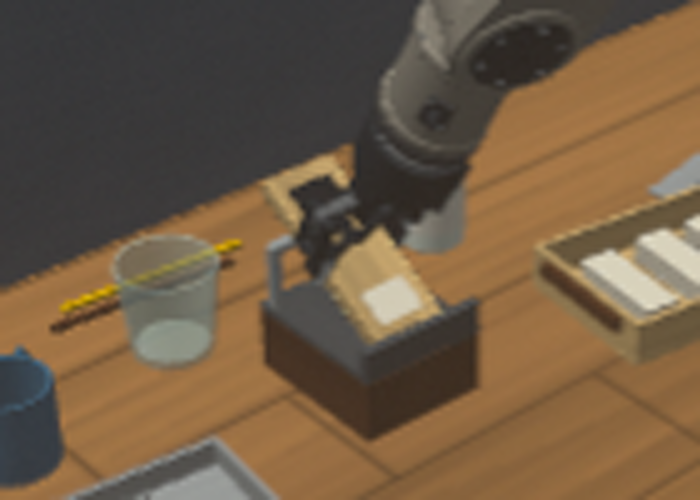

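The board sits behind the lip with its back on the bar (force on x is now from the lip). Releasing.

```bash
python3 -m crank '[{"linear":[0,0,0],"dr":[0,0,0],"hand":0.6},{"linear":[0,0,0],"dr":[0,0,0],"hand":0.7},{"linear":[0,0,0],"dr":[0,0,0],"hand":0.9},{"linear":[0,0,0],"dr":[0,0,0],"hand":0.9},{"linear":[0,0,0],"dr":[0,0,0],"hand":0.9},{"linear":[0,0,0],"dr":[0,0,0],"hand":0.9}]'
python3 -m crank '[{"linear":[0,-0.02,0],"dr":[0,0,0],"hand":0.9},{"linear":[0,-0.04,0],"dr":[0,0,0],"hand":0.9},{"linear":[0,-0.14,0],"dr":[0,0,0],"hand":0.9},{"linear":[0,-0.14,0],"dr":[0,0,0],"hand":0.9},{"linear":[0,-0.14,0],"dr":[0,0,0],"hand":0.9},{"linear":[0,-0.14,0],"dr":[0,0,0],"hand":0.9},{"linear":[0,-0.14,0],"dr":[0,0,0],"hand":0.9}]'
python3 - <<'E'
from h import *
A=avg(6); print(A[1]); np.save('A10.npy',np.c_[A[0],A[1]])
im=bot.read_camera('wrist');cv2.imwrite('pics/w10.png',im)
go([.40,-.254,.20],178,0,A)
E
```

```text
t: 36.68
eef_pos: [0.6695, 0.0157, 0.0947]
tool_rot: [-0.18, -0.186, -0.682, 0.684]
contact_force: [0.9, 0.1, 0.6]
gripper_width: 0.946
t: 37.27
eef_pos: [0.6, 0.0155, 0.2173]
tool_rot: [-0.181, -0.187, -0.682, 0.684]
contact_force: [0.3, -0.7, -1.1]
gripper_width: 0.948
[0.59961592 0.01586939 0.21542122]
lin [178.6 -85.2 271.6] mm dr [  0.4   1.5 -30. ]
```

View pics/w10.png

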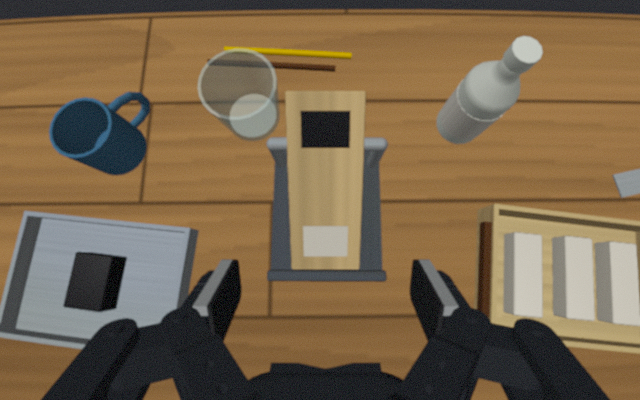

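The board is square and centred (lower end 291–360 against lip 269–386), lying on the bar and behind the lip. Both trays are fine: block at (95,280), bars at (523,275), (573,278) and (618,283). On to the release.

```bash
python3 -m crank '[{"linear":[0.1775,-0.085,0.2716],"dr":[0.4,1.5,-30],"hand":-1},{"linear":[0.1775,-0.085,0.2716],"dr":[0.4,1.5,-30],"hand":-1},{"linear":[0.1775,-0.085,0.2716],"dr":[0.4,1.5,-30],"hand":-1},{"linear":[0.1775,-0.085,0.2716],"dr":[0.4,1.5,-30],"hand":-1},{"linear":[0.1775,-0.085,0.2716],"dr":[0.4,1.5,-30],"hand":-1},{"linear":[0.1775,-0.085,0.2716],"dr":[0.4,1.5,-30],"hand":-1},{"linear":[0.1775,-0.085,0.2716],"dr":[0.4,1.5,-30],"hand":-1},{"linear":[0.1775,-0.085,0.2716],"dr":[0.4,1.5,-30],"hand":-1},{"linear":[0.1775,-0.085,0.2716],"dr":[0.4,1.5,-30],"hand":-1},{"linear":[0.1775,-0.085,0.2716],"dr":[0.4,1.5,-30],"hand":-1}]' 30
python3 - <<'E'
from h import *
A=avg(6); print(A[1])
im=bot.read_camera('wrist');C=cam('wrist',A)
for r in bot.place_of('wrist','release_top')[:2]: print(r['score'],r['xy'],at_z(C,r['xy'],.048))
for b in blobs(im,'pale',C,.048,300,60000): print(*b)
for b in blobs(im,'dark',C,.028,300,60000): print(*b)
go([.402,-.254,.06],178,0,A)
im=bot.read_camera('top'); C=cam('top')
for k,z in [('pale',.029),('dark',.033)]:
    for b in blobs(im,k,C,z,40,1500):
        if .45<b[1][0]<.7 and abs(b[1][1])<.4: print(k,*b)
E
```

```text
t: 38.4
eef_pos: [0.3977, -0.258, 0.1997]
tool_rot: [0.016, -0.014, -0.707, 0.707]
contact_force: [-0.4, 0.6, -0.3]
gripper_width: -0.003
[ 0.40090816 -0.25425047  0.20043464]
0.81 [329.3, 183.3] [ 0.39970391 -0.25698893  0.048     ]
[263.  15.] [ 0.5465 -0.2073] [ 546 -207] 28 23 86
[329.  16.] [ 0.543  -0.2618] [ 542 -262] 29 26 87
[389.  20.] [ 0.5388 -0.311 ] [ 539 -311] 31 28 -7
[559. 345.] [ 0.1879 -0.5266] [ 191 -544] 229 121 54
[330. 171.] [ 0.4062 -0.2581] [ 405 -259] 77 66 -7
[314. 356.] [ 0.1649 -0.2303] [ 187 -246] 686 208 88
lin [ -1.2 140.4  -0.2] mm dr [ 0.  -0.1  0. ]
pale [303. 156.] [0.6352 0.0149] [635  14] 40 28 -89
pale [376. 175.] [ 0.582  -0.2082] [ 582 -208] 91 33 -7
pale [395. 177.] [ 0.577 -0.266] [ 577 -266] 91 34 -6
pale [413. 180.] [ 0.5705 -0.318 ] [ 571 -318] 90 32 -7
dark [225. 175.] [0.57   0.2507] [572 251] 56 14 -13
dark [303. 172.] [0.5845 0.0125] [585  13] 100 15 89
dark [425. 203.] [ 0.4979 -0.3541] [ 500 -354] 118 27 -17
```

```bash
python3 -m crank '[{"linear":[0,0.08,0.001],"dr":[0,0,0],"hand":-1},{"linear":[0,0.08,0.001],"dr":[0,0,0],"hand":-1},{"linear":[0,0.12,0.001],"dr":[0,0,0],"hand":-1},{"linear":[0,0.14,0.001],"dr":[0,0,0],"hand":-1},{"linear":[0,0.147,0.001],"dr":[0,0,0],"hand":-1},{"linear":[0,0.147,0.001],"dr":[0,0,0],"hand":-1},{"linear":[0,0.147,0.001],"dr":[0,0,0],"hand":-1}]'
python3 -m crank '[{"linear":[0,0.003,0],"dr":[0,0,0],"hand":-1},{"linear":[0,0.005,0],"dr":[0,0,0],"hand":-1},{"linear":[0,0.007,0],"dr":[0,0,0],"hand":-1},{"linear":[0,0.007,0],"dr":[0,0,0],"hand":-1},{"linear":[0,0.007,0],"dr":[0,0,0],"hand":-1}]'
python3 -m crank '[{"linear":[0,0.001,0],"dr":[0,0,0],"hand":-1},{"linear":[0,0.002,0],"dr":[0,0,0],"hand":-1},{"linear":[0,0.002,0],"dr":[0,0,0],"hand":-1},{"linear":[0,0.002,0],"dr":[0,0,0],"hand":-1}]'
```

```text
t: 39.38
eef_pos: [0.4024, -0.2546, 0.0548]
tool_rot: [-0.012, 0.013, 0.707, -0.707]
contact_force: [0.1, 0.5, 0.3]
gripper_width: 0.004
t: 39.8
eef_pos: [0.4021, -0.2552, 0.0477]
tool_rot: [0.012, -0.013, -0.707, 0.707]
contact_force: [1.1, -0.0, 2.4]
gripper_width: -0.001
t: 40.13
eef_pos: [0.4017, -0.255, 0.0451]
tool_rot: [0.012, -0.013, -0.707, 0.707]
contact_force: [0.7, -1.3, 1.8]
gripper_width: -0.003
```

```bash
python3 -m crank '[{"linear":[0,0.001,0],"dr":[0,0,0],"hand":-1},{"linear":[0,0.002,0],"dr":[0,0,0],"hand":-1},{"linear":[0,0.002,0],"dr":[0,0,0],"hand":-1},{"linear":[0,0.002,0],"dr":[0,0,0],"hand":-1}]'
python3 -m crank '[{"linear":[0,0.001,0],"dr":[0,0,0],"hand":-1},{"linear":[0,0.001,0],"dr":[0,0,0],"hand":-1},{"linear":[0,0.001,0],"dr":[0,0,0],"hand":-1}]'
python3 - <<'E'
from h import *
F=[];P=[]
for i in range(5):
    bot.read_camera('side'); o=bot.get_obs(); P.append(o['eef_pos'][2]);F.append(o['contact_force'][2])
print(np.round(P,4),np.round(F,2))
E
```

```text
t: 40.47
eef_pos: [0.4015, -0.2548, 0.043]
tool_rot: [-0.012, 0.013, 0.707, -0.707]
contact_force: [1.3, -1.9, 3.8]
gripper_width: 0.004
t: 40.72
eef_pos: [0.4014, -0.2547, 0.042]
tool_rot: [-0.012, 0.012, 0.707, -0.707]
contact_force: [2.5, -0.4, 3.1]
gripper_width: -0.003
[0.042 0.042 0.042 0.042 0.042] [3.1  2.99 2.93 2.97 2.96]
```

```bash
cat > f.py <<'E'
from h import *
F=[];P=[]
for i in range(4):
    bot.read_camera('side'); o=bot.get_obs(); P.append(o['eef_pos'][2]);F.append(o['contact_force'][2])
print(np.round(P,5),np.round(F,2),o['t'])
E
python3 -m crank '[{"linear":[0,0.0007,0],"dr":[0,0,0],"hand":-1},{"linear":[0,0.0007,0],"dr":[0,0,0],"hand":-1},{"linear":[0,0.0007,0],"dr":[0,0,0],"hand":-1}]'; python3 f.py
python3 -m crank '[{"linear":[0,0.0004,0],"dr":[0,0,0],"hand":-1},{"linear":[0,0.0004,0],"dr":[0,0,0],"hand":-1},{"linear":[0,0.0004,0],"dr":[0,0,0],"hand":-1}]'; python3 f.py
```

```text
t: 41.22
eef_pos: [0.4015, -0.2547, 0.0413]
tool_rot: [-0.012, 0.012, 0.707, -0.707]
contact_force: [2.4, -0.8, 2.9]
gripper_width: -0.002
[0.04131 0.04132 0.04131 0.04132] [3.52 3.1  3.79 3.53] 41.4167
t: 41.67
eef_pos: [0.4015, -0.2547, 0.0411]
tool_rot: [-0.012, 0.012, 0.707, -0.707]
contact_force: [2.1, -1.3, 6.7]
gripper_width: 0.0
[0.04107 0.04108 0.04109 0.04106] [5.15 5.43 5.16 6.04] 41.8667
```

That is the first click: the key has stopped at about 5.3 N. I'll hold it, then press fully.

```bash
python3 -m crank '[{"linear":[0,0,0],"dr":[0,0,0],"hand":-1},{"linear":[0,0,0],"dr":[0,0,0],"hand":-1},{"linear":[0,0,0],"dr":[0,0,0],"hand":-1},{"linear":[0,0,0],"dr":[0,0,0],"hand":-1},{"linear":[0,0,0],"dr":[0,0,0],"hand":-1},{"linear":[0,0,0],"dr":[0,0,0],"hand":-1},{"linear":[0,0,0],"dr":[0,0,0],"hand":-1},{"linear":[0,0,0],"dr":[0,0,0],"hand":-1},{"linear":[0,0,0],"dr":[0,0,0],"hand":-1},{"linear":[0,0,0],"dr":[0,0,0],"hand":-1}]'
python3 -m crank '[{"linear":[0,0,0],"dr":[0,0,0],"hand":-1},{"linear":[0,0,0],"dr":[0,0,0],"hand":-1},{"linear":[0,0,0],"dr":[0,0,0],"hand":-1},{"linear":[0,0,0],"dr":[0,0,0],"hand":-1},{"linear":[0,0,0],"dr":[0,0,0],"hand":-1},{"linear":[0,0,0],"dr":[0,0,0],"hand":-1}]'
python3 f.py
python3 -m crank '[{"linear":[0,0.003,0],"dr":[0,0,0],"hand":-1},{"linear":[0,0.005,0],"dr":[0,0,0],"hand":-1},{"linear":[0,0.007,0],"dr":[0,0,0],"hand":-1},{"linear":[0,0.007,0],"dr":[0,0,0],"hand":-1},{"linear":[0,0.007,0],"dr":[0,0,0],"hand":-1}]'
python3 f.py
```

```text
t: 42.7
eef_pos: [0.4014, -0.2547, 0.0411]
tool_rot: [-0.012, 0.013, 0.707, -0.707]
contact_force: [1.7, -0.8, 6.0]
gripper_width: -0.0
t: 43.2
eef_pos: [0.4015, -0.2547, 0.0411]
tool_rot: [-0.012, 0.012, 0.707, -0.707]
contact_force: [2.2, -0.5, 5.6]
gripper_width: 0.002
[0.04106 0.04107 0.04107 0.04107] [5.6  6.09 5.59 5.91] 43.4
t: 43.82
eef_pos: [0.4016, -0.2548, 0.0349]
tool_rot: [0.012, -0.012, -0.707, 0.707]
contact_force: [-1.9, 0.5, 17.0]
gripper_width: -0.003
[0.03486 0.03487 0.03486 0.03484] [17.96 17.11 17.39 17.4 ] 44.0167
```

```bash
python3 -m crank '[{"linear":[0,-0.01,0],"dr":[0,0,0],"hand":-1},{"linear":[0,-0.02,0],"dr":[0,0,0],"hand":-1},{"linear":[0,-0.2,0],"dr":[0,0,0],"hand":-1},{"linear":[0,-0.2,0],"dr":[0,0,0],"hand":-1},{"linear":[0,-0.2,0],"dr":[0,0,0],"hand":-1},{"linear":[0,-0.2,0],"dr":[0,0,0],"hand":-1},{"linear":[0,-0.2,0],"dr":[0,0,0],"hand":-1},{"linear":[0,-0.2,0],"dr":[0,0,0],"hand":-1}]'
python3 -m crank '[{"linear":[0,0,0],"dr":[0,0,0],"hand":-1},{"linear":[0,0,0],"dr":[0,0,0],"hand":-1},{"linear":[0,0,0],"dr":[0,0,0],"hand":-1},{"linear":[0,0,0],"dr":[0,0,0],"hand":-1}]'
python3 - <<'E'
from h import *
im=bot.read_camera('top')
cv2.imwrite('pics/end.png',cv2.resize(im[90:300,130:480],None,fx=2.28,fy=2.28,interpolation=cv2.INTER_CUBIC))
E
```

```text
t: 44.68
eef_pos: [0.4023, -0.2552, 0.2374]
tool_rot: [0.011, -0.014, -0.706, 0.708]
contact_force: [0.0, -0.3, -0.2]
gripper_width: 0.002
t: 45.02
eef_pos: [0.4003, -0.2542, 0.2323]
tool_rot: [-0.013, 0.011, 0.708, -0.706]
contact_force: [0.1, -0.1, -0.9]
gripper_width: 0.003
```

View pics/end.png

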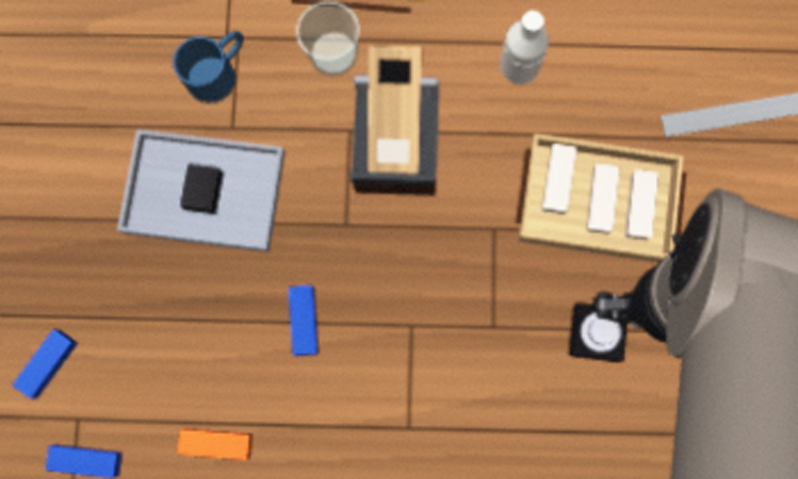

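The final picture shows everything in place and the key back up, but the left bar in the wooden tray now lies farther back (crop 560,178). It must have been the random knock, so I'll check that it still lies flat.

```bash
python3 - <<'E'
from h import *
im=bot.read_camera('top'); C=cam('top')
for b in blobs(im,'pale',C,.029,40,1500):
    if .5<b[1][0]<.7 and abs(b[1][1])<.4: print('top',*b)
A=avg(4); print(A[1]); Cw=cam('wrist',A); iw=bot.read_camera('wrist'); cv2.imwrite('pics/wend.png',iw)
for b in blobs(iw,'pale',Cw,.029,300,60000): print('w',*b)
im=bot.read_camera('side'); C=cam('side')
for b in blobs(im,'pale',C,.029,30,1500):
    if .5<b[1][0]<.7 and abs(b[1][1])<.4: print('side',*b)
# tray-frame of bars
c=np.array([.578,-.26]); y=np.radians(-7); R=np.array([[np.cos(y),np.sin(y)],[-np.sin(y),np.cos(y)]])
for p in ([.6035,-.202],): print(R@(np.array(p)-c))
print([go([.53,-.25,.3],173,0,A)])
E
```

```text
top [303. 157.] [0.635  0.0148] [633  14] 40 32 -89
top [376. 168.] [ 0.6031 -0.2077] [ 603 -208] 90 33 -9
top [395. 177.] [ 0.5773 -0.2658] [ 578 -266] 90 34 -6
top [413. 180.] [ 0.5703 -0.3179] [ 570 -318] 90 32 -7
[ 0.40097318 -0.25448356  0.23314857]
w [264.   5.] [ 0.5657 -0.1994] [ 565 -198] 30 10 87
w [327.  18.] [ 0.5518 -0.2598] [ 552 -260] 34 30 -7
w [381.  21.] [ 0.5476 -0.3123] [ 548 -312] 40 30 -6
w [540. 332.] [ 0.1607 -0.5418] [ 167 -561] 267 142 54
side [365. 172.] [ 0.5622 -0.3106] [ 563 -311] 82 28 -6
side [356. 176.] [ 0.5687 -0.2594] [ 570 -259] 83 29 -5
side [341. 179.] [ 0.5934 -0.2003] [ 595 -201] 83 28 -8
side [297. 185.] [ 0.678  -0.0372] [679 -38] 50 32 -39
[0.0182415  0.06067535]
lin [-128.7  -67.    -9. ] mm dr [0.1 5.  0.1]
[None]
```

The shifted bar has the same seen size and the same top/side agreement as its neighbours. So it is still flat on the tray floor, just against the back wall. Handing in.

```bash
python3 -c "
from station import bot
print(bot.hand_in(), bot.get_obs()['t'])"
```

```text
the job is handed in; nothing more can be done
the job is handed in; nothing more can be done
```

The job is done and handed in at about 46 s of robot time. `hand_in` reports no verdict.

- **Samples:** Four were present. The three plaster bars lie in the wooden tray and the one clay block in the steel tray, all flat and apart. I saw no second block.
- **Board:** It leans on the easel with swatches up, lower end behind the lip and back on the bar. It is square and about 1–2 mm off centre by the wrist picture.
- **Release:** I held the key at its first click for about 1.5 s at 5–6 N, with the tip steady at 41 mm. I then pressed it to the bottom (34.9 mm, 17 N) and let it up.

**One late change:** after the check made just before pressing, one bar in the wooden tray turned up 20 mm farther back, probably the random knock. I can't say whether it moved before or after the press. Top and side views agree that it still lies flat on the tray floor, so I left it there.

At hand-in the gripper was about 0.18 m above the release, touching nothing. The mug, bottle and beaker were in their original places in the last picture. The arm hid the tape there, and it had looked unmoved earlier.

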